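# Hold a spread circlip at its shaft groove

### The job

Pick up the red-handled circlip pliers, which already carry the retaining ring on their tips, squeeze the handles to their limit screw to spread the ring, and slide it level over the splined end of the pump shaft in the vice, down to the groove just above the bearing. Finish holding it there: pliers still squeezed in the gripper, the ring spread, centred on the shaft and in line with the groove, not pressed hard on the bearing, so that I can check it all round before it snaps in. Leave the other things on the bench alone.

Things in the scene. Friction and masses are not known exactly. Their poses are not given: they have to be found in the camera images.
- grip (a point): Where to grip the circlip pliers: midway between the two red handles, half-way up; x to the nose, z up. Each handle is 12 wide, 16 high, from 33 mm ahead of to 70 mm behind this point. Over the outsides of both it is 61 mm here relaxed, 36 mm squeezed to the limit screw. At the start the rear ends lie on a wooden packer, the ring flat on the bench, this point 29 mm above it.
- ring_centre (a point): Centre of the opening of the spread retaining ring, half-way up; axes as the pliers. The ring sits firmly on the tips of the down-bent nose, parallel to the pliers: this point is 176.6 mm ahead (+x) of the grip point and 28 mm below it. Dark steel, 2.5 mm thick, 4.5 mm wide, gap towards the pliers; inside 35 mm across relaxed (too small for the shaft), about 41 mm spread.
- handle_left (a joint): How far the pliers are squeezed: 0 relaxed to 0.155 rad against the limit screw (each handle turns so much about the pivot pin). Squeezing spreads the ring. A spring pushes the handles apart with about 5 N at the grip point when relaxed, 16 N at the limit screw, which takes any greater squeeze.
- groove (a point): Middle of the groove, on the axis of the upright pump shaft, 167 mm above the bench; z up. The groove is 4 mm high, 34 mm across; its lower edge is level with the top face of the bearing (72 mm across, orange seal), 2 mm below this point. Above it: a land 37 mm across up to 9 mm above this point, a cone up to 13.5 mm, then the splined end, 32 mm across.
- shaft_top (a point): Top of the shaft's splined end, on its axis, 33.5 mm above the groove's middle.
- packer_centre (a point): Centre of the wooden packer, 36 by 110 by 21 mm, under the rear ends of the pliers' handles, about 52 mm behind the grip point. It may be nudged.
- adapter_centre (a point): Bystander: steel and brass hydraulic adapter, 32 mm across, 50 mm high, standing; its centre. Leave it.
- piston_centre (a point): Bystander: steel pump piston standing on its slipper, 30 mm across, 62 mm high; its centre. Leave it.
- grease_centre (a point): Bystander: jar of grease with a yellow lid, 64 mm across, 60 mm high; its centre. Leave it.
- spare_bearing_centre (a point): Bystander: bearing lying flat, 72 mm across, 17 mm high, orange seal; its centre. Leave it.
- spanner: Bystander: steel spanner lying flat, 190 mm long. Leave it.
- mallet: Bystander: mallet with a wooden handle and orange head, lying, 260 mm long. Leave it.
- end_cap_centre (a point): Bystander: aluminium pump end cap, 80 mm across, 26 mm high; its centre. Leave it.
- pliers: The pliers with the ring: pliers 235 mm long, about 0.26 kg; origin at the pivot pin, in the handles' mid-plane, 80 mm ahead of the grip point; x runs towards the nose, y to the left, z up. They balance about 50 mm ahead of the grip point. The ring's far edge is 122 mm ahead of the origin, the handles' rear ends 154 mm behind it.
- vice: The blue bench vice with the shaft and bearing, fixed to the bench; origin on the bench under the shaft's axis. Jaws 125 mm wide; nothing of the vice is higher than 145 mm, the bearing's top is at 165 mm. Its screw handle reaches 205 mm along -x from the origin.

How it is judged:
By the outcome, as a careful person would: the job done as asked, in the order asked, and still so for the second after the job is handed in, while the arm keeps its last pose, push and grip.
It also fails if it takes over 40 s, if anything falls off the work surface, if the arm or the gripper's body presses on something with over 40 N, if the wrist force passes 120 N, or if a joint passes its speed limit or range.

### The arm

A 6-joint arm with a two-finger parallel gripper is mounted at the origin on the work surface. World frame = base frame: x ahead of the robot, y to its left, z up, the work surface at z = 0. Lengths are in m, angles in rad, forces in N, time in s.
With the tool pointing down it reaches from about 0.275 to 0.825 m from the base axis. Payload 4.9 kg.
Tool frame: the origin (TCP) lies at the very end of the fingers, on their centre line; the grasp point (between the pads) lies 19 mm behind it; z points along the fingers, y is the line along which they close (so a half turn about z gives the same grasp; the last joint's range is limited). The gripper opens to 85 mm and grips with 20 to 120 N. Pads are 22 mm wide; open, the fingers measure 114 mm over their backs; the gripper's body (76 mm by 85 mm) begins 54 mm behind the grasp point. The pads swing forward as they close: fully open they stand 13 mm farther back than shut.
Start: joints at [0.973, 0.326, -0.193, 1.052, 0, 1.437], TCP at [0.246, 0.492, 0.211] pointing down, gripper open.
Joint ranges: [-2.65, 2.65], [-0.97, 1.79], [-1.3, 1.35], [-1.93, 2.1], [-1.47, 1.37], [-3.14, 3.14]. Speed limits (rad/s): [2.57, 2.57, 3.14, 3.14, 3.14, 3.14].

### API

Orientations are given as a unit quaternion [w, x, y, z].
In Python, from rig import monitor, eyes, bot gives the robot as it stands.
- The arm moves only by the tool carry_out, never from a script. Its argument "deltas" is a list of rows, each a list of 7 numbers: the shift along the world's x, y, z in mm, then the turn, a rotation vector about the world's x, y, z in degrees, then the opening, from -1 (shut) to 1 (fully open). A call has 1 to 5 rows; each row shifts and turns the commanded pose from where the row before left it; what a row does not reach is not made up. A row lasts 1/12 s, in which the tool goes at most 41.7 mm and 7.16 degrees, less where a joint would pass 70% of its speed; a pose out of reach is approached as far as the arm can. A call is refused whole if a number of a shift passes 41.7 or a number of a turn 7.16, either way. A call with a gripper value outside its range is refused whole. The fingers move at their own pace and stop on an object; "grip_force" is the grip in N (left out, the last holds). Time passes only in rows, so rows that do not move let the fingers close. It gives the time, the measured TCP pose, the force, the opening and the grip force at its end, in the units of the state.
- monitor.state(): the state, without advancing time (a new reading comes with each control period).
- eyes.grab_frame(name): name is "scene" or "top" or "wrist"; returns (picture, depth): 384x512x3 uint8, blue, green, red; 384x512 float32, m along the optical axis (not along the pixel's ray), 0 where there is no reading.
- eyes.calibration(name): a dict with "K" (3x3 intrinsics, pixels), "dist_coeffs" ([k1, k2, p1, p2, k3] as OpenCV has them; the pictures are not rectified), "rvec" (rotation vector, rad) and "tvec" (3), from world to camera coordinates, as OpenCV has them. Camera axes: x right, y down, z forward; pixel columns grow to the right and rows downward; lengths in m; the calibration is good to about 2 mm. A picture is of the moment at which its call begins: read the wrist's pose just before it. calibration takes no time and is no camera call; for the wrist camera it gives the pose at the moment of the call.
- bot.close_job(): hands the job in; it is judged then, once.
The state is a dict: "t": time; "joints": joint angles; "joint_vel": joint speeds; "tau": joint torques, N m; "tool_pos": TCP position; "ee_rot": TCP orientation; "wrist_force": force on the tool from outside, world axes, zero at the start; "ft_torque": the same for the moment, N m; "finger_gap": finger opening in m; "finger_force": force on a finger pad.
Only numpy, scipy, OpenCV 4.12 (cv2) and the standard library are available. Lean on these libraries where they do the work, as an engineer would, in place of code of your own. Each camera call takes 0.05 s, during which the arm holds its last target. There are 200 camera calls.

## Working session

There is one attempt and no reset: what is moved stays moved. The work goes in short steps, Python scripts to look and compute and a tool call to move; the robot and the scene stay as the last step left them, time stands still between calls to the robot, and variables do not carry over. Pictures are saved under pics/ and viewed, at most 10 in all, crops included, and the job is handed in when it is done.

Besides the shell and the picture viewer there is one more tool, called after ">>>" in YAML: its name, and indented under it one key for each argument. carry_out: Moves the arm, as the interface text tells. Its arguments: {"type":"object","properties":{"deltas":{"type":"array","items":{"type":"array","items":{"type":"number"}}},"grip_force":{"type":"number"}},"required":["deltas"]}

```bash
mkdir -p pics; ls; cat > h.py <<'E'
import numpy as np, cv2
from rig import monitor, eyes, bot
def cal(n):
    c=eyes.calibration(n); R=cv2.Rodrigues(np.array(c["rvec"],float))[0]
    return np.array(c["K"],float),np.array(c["dist_coeffs"],float),R,np.array(c["tvec"],float).ravel()
def ray(n,uv,C=None):
    K,d,R,t=C or cal(n)
    p=cv2.undistortPoints(np.array(uv,float).reshape(-1,1,2),K,d).reshape(-1,2)
    D=np.c_[p,np.ones(len(p))]@R   # world dirs with unit camera depth
    return -R.T@t,D
def at_z(n,uv,z,C=None):
    o,D=ray(n,uv,C); return o+D*((z-o[2])/D[:,2])[:,None]
def cloud(n,dep,C=None):
    v,u=np.mgrid[0:dep.shape[0],0:dep.shape[1]]
    o,D=ray(n,np.c_[u.ravel(),v.ravel()],C)
    P=o+D*dep.ravel()[:,None]; P[dep.ravel()==0]=np.nan
    return P.reshape(*dep.shape,3)
E
python3 - <<'E'
from h import *
for n in ("top","scene"):
    p,d=eyes.grab_frame(n); np.savez(n+"0.npz",p=p,d=d); cv2.imwrite(f"pics/{n}0.png",cv2.resize(p,(800,600),interpolation=cv2.INTER_CUBIC))
    K,dd,R,t=cal(n); print(n,-R.T@t,R[2])
s=monitor.state(); print(s)
E
```

```text
pics
top [ 0.23839992 -0.04539056  1.52305522] [ 0.19353403  0.00585347 -0.9810761 ]
scene [1.20567887 0.56531714 0.96418212] [-0.57022077 -0.48426241 -0.66357984]
{'t': 0.1, 'joints': array([ 9.72791063e-01,  3.26864792e-01, -1.93468281e-01,  1.05199424e+00,
       -2.86628708e-05,  1.43665152e+00]), 'joint_vel': array([ 0.00082213, -0.00222682,  0.00257266,  0.00109407, -0.00086094,
        0.00035908]), 'tau': array([ 1.34752943e-03, -4.44239831e+01,  2.63038087e+01,  7.88163627e-03,
       -8.23508208e-05,  1.45895353e-05]), 'tool_pos': array([0.24573556, 0.49144554, 0.21028879]), 'ee_rot': array([-2.60628746e-04,  2.29856420e-01,  9.73224250e-01, -7.19900562e-04]), 'wrist_force': array([-0.0008963 ,  0.21457769,  0.30147179]), 'ft_torque': array([ 0.06632003, -0.02535583, -0.02458661]), 'finger_force': 0.0, 'finger_gap': 0.08572429166364019}
```

View pics/top0.png

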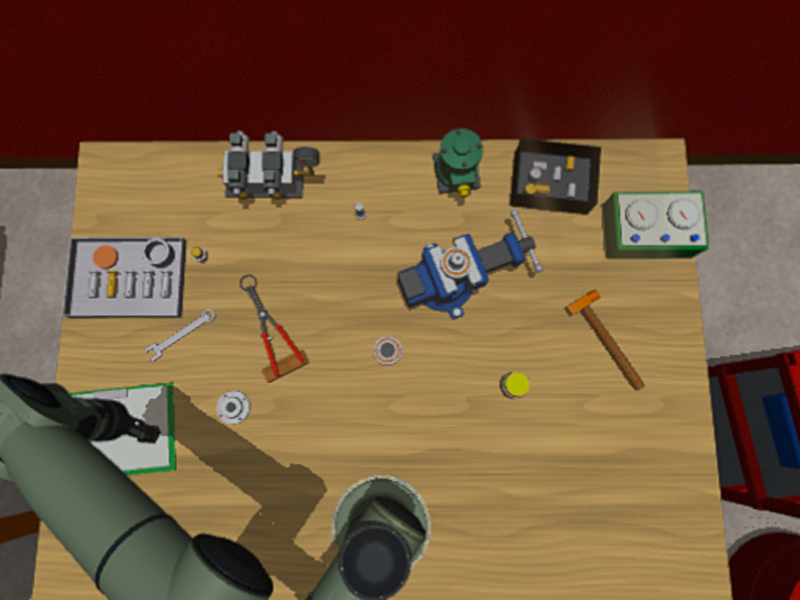

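View pics/scene0.png

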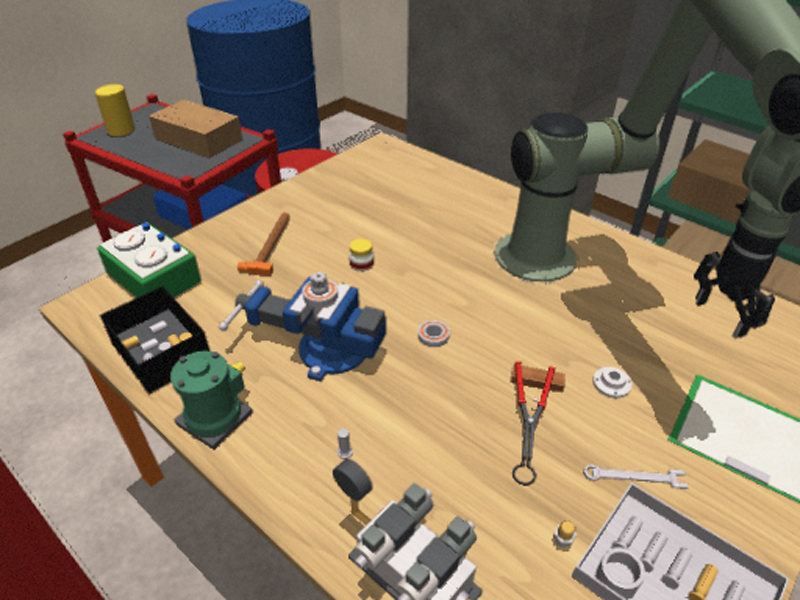

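The top view shows the pliers with the ring at about (249,283) and the handle ends at (275,373) and (303,358), nose to the upper left. The vice shaft is at about (457,260). The scene view confirms the bystanders are clear. Next I'll turn these into positions.

```bash
python3 - <<'E'
from h import *
f=np.load("top0.npz"); p,d=f["p"],f["d"]; P=cloud("top",d)
a=cv2.resize(p[170:250,145:205],None,fx=7,fy=7,interpolation=cv2.INTER_CUBIC)
b=cv2.resize(p[140:200,250:310],None,fx=6,fy=6,interpolation=cv2.INTER_CUBIC)
c=np.zeros((560,420+360,3),np.uint8); c[:,:420]=a; c[:360,420:]=b
cv2.imwrite("pics/crop0.png",c)
hsv=cv2.cvtColor(p,cv2.COLOR_BGR2HSV)
m=((hsv[...,0]<6)|(hsv[...,0]>174))&(hsv[...,1]>190)&(hsv[...,2]>90); m[:190]=0;m[250:]=0;m[:,:150]=0;m[:,205:]=0
print(m.sum(), np.nanmedian(P[m],0), np.nanmax(P[m],0),np.nanmin(P[m],0))
s=P[150:185,275:310].reshape(-1,3); 
for lo,hi in((.155,.17),(.175,.187),(.19,.21)):
    q=s[(s[:,2]>lo)&(s[:,2]<hi)]; print(lo,len(q),np.median(q,0),q.min(0),q.max(0))
uv=np.array([[249,283],[275,373],[303,358],[264,315]])*.64
print(at_z("top",uv[:1],.001),at_z("top",uv[1:],.035)); print(at_z("top",np.array([[457,259]])*.64,.2))
E
```

```text
126 [0.41779323 0.25292797 0.03584279] [0.47106419 0.287667   0.04824952] [ 0.35357767  0.18725827 -0.00110341]
0.155 221 [ 0.5904358  -0.17282437  0.16437982] [ 0.55918678 -0.21165216  0.15508208] [ 0.63124995 -0.14083079  0.16975196]
0.175 19 [ 0.58219635 -0.1705836   0.18037083] [ 0.57849271 -0.19199163  0.17616222] [ 0.6014838  -0.16041412  0.18635567]
0.19 65 [ 0.5955289  -0.17620297  0.19921007] [ 0.57764987 -0.19063933  0.19010419] [ 0.61081132 -0.16242225  0.20624797]
[[0.5855083  0.33472368 0.001     ]] [[0.35524799 0.25390849 0.035     ]
 [0.39113031 0.18744253 0.035     ]
 [0.49710791 0.28595692 0.035     ]]
[[ 0.59282248 -0.17445354  0.2       ]]
```

View pics/crop0.png

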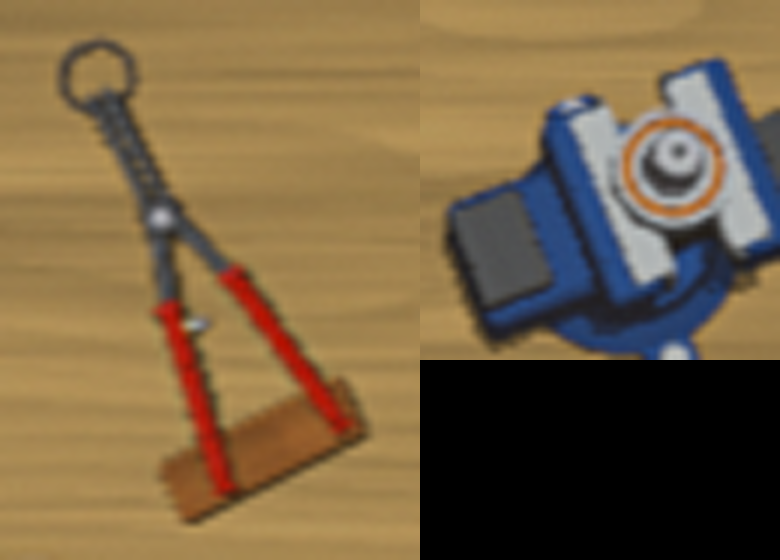

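The crop shows the ring centre at (98,77), pivot pin at (160,216) and handle ends at (228,492) and (345,425). The bearing is centred at about (673,166) and the shaft top at (680,148).

```bash
python3 - <<'E'
from h import *
A=lambda x,y:((x+.5)/7-.5+145,(y+.5)/7-.5+170)
B=lambda x,y:((x-420+.5)/6-.5+250,(y+.5)/6-.5+140)
r=at_z("top",[A(98,77)],.00125)[0]; pv=at_z("top",[A(160,216)],.036)[0]
e=at_z("top",[A(228,490),A(345,425)],.037)
print("ring",r,"pivot",pv,"d",np.linalg.norm((r-pv)[:2]),"ends",e,np.linalg.norm(e[0]-e[1]))
m=e.mean(0); u=(r-m)[:2]; print(np.linalg.norm(u)); u/=np.linalg.norm(u)
print("yaw",np.degrees(np.arctan2(u[1],u[0])),"grip from ring",r[:2]-.1766*u,"from pivot",pv[:2]-.08*u)
print("bearing",at_z("top",[B(673,166)],.165),"shafttop",at_z("top",[B(680,148)],.2005))
E
```

```text
ring [0.58769177 0.33787976 0.00125   ] pivot [0.50151464 0.29177998 0.036     ] d 0.0977327311746092 ends [[0.35188827 0.24909843 0.037     ]
 [0.38652332 0.18724828 0.037     ]] 0.07088743148973915
0.24912997831452127
yaw 28.717919501557734 grip from ring [0.43281429 0.25302385] from pivot [0.43135497 0.25334016]
bearing [[ 0.59674003 -0.17515617  0.165     ]] shafttop [[ 0.59808832 -0.17603485  0.2005    ]]
```

>>> carry_out:
  deltas:
    - [23,-30,0,0,0,6.9,1]
    - [23,-30,0,0,0,6.9,1]
    - [23,-30,0,0,0,6.9,1]
    - [23,-30,0,0,0,6.9,1]
    - [23,-30,0,0,0,6.9,1]

```text
t: 0.52
tool_pos: [0.356, 0.348, 0.2107]
ee_rot: [-0.0, -0.057, 0.998, -0.0]
wrist_force: [0.5, 0.6, -0.2]
finger_gap: 0.0854
finger_force: 0.0
```

>>> carry_out:
  deltas:
    - [23,-30,0,0,0,6.9,1]
    - [23,-30,0,0,0,6.9,1]
    - [23,-30,0,0,0,6.9,1]
    - [0,0,0,0,0,0,1]

```text
t: 0.85
tool_pos: [0.4235, 0.2616, 0.2107]
ee_rot: [0.0, -0.219, 0.976, -0.001]
wrist_force: [0.1, 0.1, -0.3]
finger_gap: 0.0855
finger_force: 0.0
```

```bash
cat >> h.py <<'E'
from scipy.spatial.transform import Rotation as Ro
def tool():
    s=monitor.state(); q=s["ee_rot"]; M=Ro.from_quat([q[1],q[2],q[3],q[0]]).as_matrix()
    print("t %.2f"%s["t"],"pos",np.round(s["tool_pos"]*1e3,1),"yaw_y %.2f"%np.degrees(np.arctan2(M[1,1],M[0,1])),"z",np.round(M[:,2],4),"gap %.4f"%s["finger_gap"],"ff %.1f"%s["finger_force"],"F",np.round(s["wrist_force"],1),"j",np.round(s["joints"],2))
    return s,M
E
python3 - <<'E'
from h import *
tool(); C=cal("wrist"); p,d=eyes.grab_frame("wrist"); np.savez("w1.npz",p=p,d=d); print(-C[2].T@C[3],C[2])
np.save("w1c.npy",np.array(C,dtype=object),allow_pickle=True)
cv2.imwrite("pics/w1.png",cv2.resize(p,(800,600),interpolation=cv2.INTER_CUBIC))
E
```

```text
t 0.85 pos [423.5 261.6 210.7] yaw_y 115.33 z [ 0.0015 -0.0021 -1.    ] gap 0.0855 ff 0.0 F [ 0.1  0.1 -0.3] j [ 0.41  0.23 -0.33  1.01 -0.   -0.04]
[0.35460172 0.22881397 0.37437005] [[-0.42751857  0.90399808 -0.00391712]
 [ 0.86243254  0.40915268  0.29800033]
 [ 0.27099443  0.12402242 -0.95455773]]
```

View pics/w1.png

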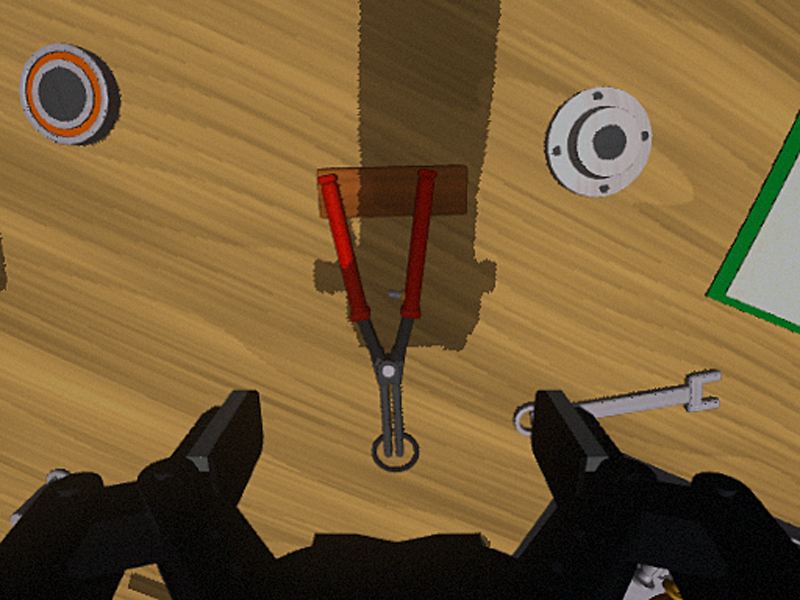

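The wrist view shows the pliers from behind: ring centre at (395.5,452), pivot at (388.5,371), handle rear ends at (328,178) and (427,173). The spare bearing and end cap are to the sides, and the spanner is right of the ring.

```bash
python3 - <<'E'
from h import *
C=tuple(np.load("w1c.npy",allow_pickle=True)); A=lambda x,y:((x+.5)*.64-.5,(y+.5)*.64-.5)
r=at_z("w",[A(395.5,452)],.00125,C)[0]; pv=at_z("w",[A(388.5,371)],.038,C)[0]
e=at_z("w",[A(328,178),A(427,174)],.037,C); m=e.mean(0)
f=at_z("w",[A(360,318),A(411,316)],.037,C); print("front",f.mean(0))
for a,b in((r,m),(r,pv),(pv,m)):
    u=(a-b)[:2]; L=np.linalg.norm(u); print(L,np.degrees(np.arctan2(u[1],u[0])))
u=(r-m)[:2];u/=np.linalg.norm(u)
print(r,pv,m,"grip",r[:2]-.1766*u,pv[:2]-.08*u)
E
```

```text
front [0.46175123 0.26858578 0.037     ]
0.24793742553169051 28.123307133508128
0.09997448127370777 28.272334016076705
0.14796351092923193 28.022614225795728
[0.58899353 0.33677034 0.00125   ] [0.50094539 0.28941613 0.038     ] [0.37032879 0.21989991 0.037     ] grip [0.43324378 0.25352628] [0.43039058 0.25170647]
```

>>> carry_out:
  deltas:
    - [8.5,-8.9,-20,0,0,3,1]
    - [0,0,-35,0,0,0,1]
    - [0,0,-35,0,0,0,1]
    - [0,0,-35,0,0,0,1]
    - [0,0,-30,0,0,0,1]

```text
t: 1.32
tool_pos: [0.4271, 0.2574, 0.0539]
ee_rot: [-0.001, -0.246, 0.969, 0.0]
wrist_force: [-0.1, 0.0, -0.1]
finger_gap: 0.0856
finger_force: 0.0
```

```bash
python3 - <<'E'
from h import *
tool()
E
```

```text
t 1.32 pos [427.1 257.4  53.9] yaw_y 118.49 z [-1.4e-03 -1.0e-04 -1.0e+00] gap 0.0856 ff 0.0 F [-0.1  0.  -0.1] j [ 0.39  0.4  -0.53  0.63  0.   -0.1 ]
```

>>> carry_out:
  deltas:
    - [5,-4.7,0,0,0,0,1]
    - [0,0,-15,0,0,0,1]
    - [0,0,-15,0,0,0,1]
    - [0,0,-15,0,0,0,1]
    - [0,0,0,0,0,0,1]

```text
t: 1.73
tool_pos: [0.4326, 0.2521, 0.0102]
ee_rot: [-0.001, -0.246, 0.969, -0.0]
wrist_force: [-0.8, -1.0, 0.0]
finger_gap: 0.0853
finger_force: 0.0
```

```bash
python3 - <<'E'
from h import *
tool(); C=cal("wrist"); p,d=eyes.grab_frame("wrist"); 
np.save("w2c.npy",np.array(C,dtype=object),allow_pickle=True);np.savez("w2.npz",p=p,d=d)
cv2.imwrite("pics/w2.png",cv2.resize(p,(800,600),interpolation=cv2.INTER_CUBIC))
E
```

```text
t 1.73 pos [432.6 252.1  10.2] yaw_y 118.50 z [-0.0025 -0.001  -1.    ] gap 0.0853 ff 0.0 F [-0.8 -1.   0. ] j [ 0.38  0.47 -0.57  0.53  0.   -0.12]
```

View pics/w2.png

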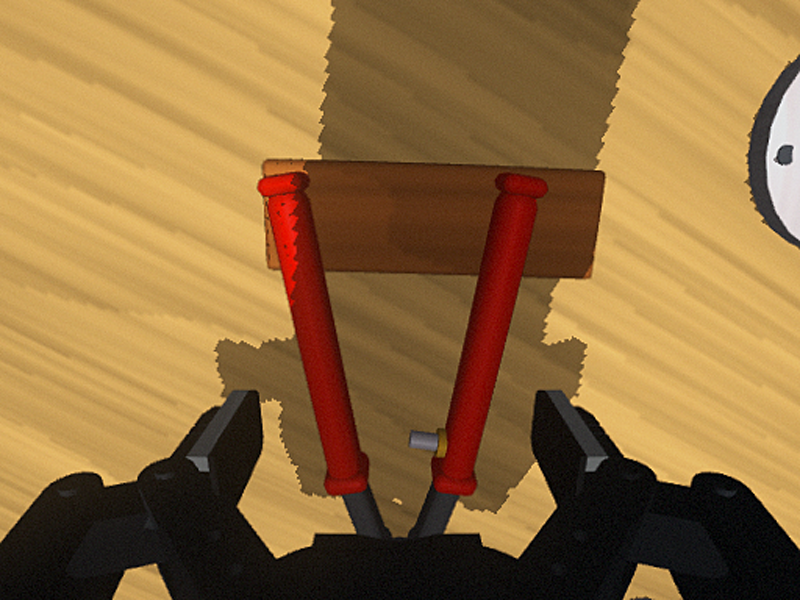

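The handles sit symmetrically between the pads: at row 430 they run from about 315 to 485, with the pads at 259 and 533. Closing now.

>>> carry_out:
  deltas:
    - [0,0,-2,0,0,0,0.4]
    - [0,0,0,0,0,0,0]
    - [0,0,0,0,0,0,-1]
    - [0,0,0,0,0,0,-1]
    - [0,0,0,0,0,0,-1]
  grip_force: 80

```text
t: 2.2
tool_pos: [0.4341, 0.2577, 0.0156]
ee_rot: [0.002, -0.247, 0.969, 0.006]
wrist_force: [-23.5, 11.1, 66.8]
finger_gap: 0.0257
finger_force: 49.2
```

>>> carry_out:
  deltas:
    - [0,0,0,0,0,0,-1]
    - [0,0,0,0,0,0,-1]
    - [0,0,0,0,0,0,-1]
    - [0,0,0,0,0,0,-1]
    - [0,0,0,0,0,0,-1]

```text
t: 2.62
tool_pos: [0.4372, 0.2546, 0.0147]
ee_rot: [0.004, -0.246, 0.969, 0.001]
wrist_force: [-7.4, -0.0, 36.9]
finger_gap: 0.007
finger_force: 79.6
```

```bash
python3 - <<'E'
from h import *
tool()
E
```

```text
t 2.62 pos [437.2 254.6  14.7] yaw_y 118.54 z [ 0.0078  0.0047 -1.    ] gap 0.0070 ff 79.6 F [-7.4 -0.  36.9] j [ 0.38  0.47 -0.56  0.53  0.   -0.12]
```

The gap is 7 mm with 37 N pushing up, so the fingers missed the handles or slipped off. Looking before I do anything.

```bash
python3 - <<'E'
from h import *
p,d=eyes.grab_frame("wrist"); q,_=eyes.grab_frame("scene")
c=np.zeros((600,800,3),np.uint8)
c[:300,:400]=cv2.resize(p,(400,300)); c[:,400:]=cv2.resize(q[200:350,290:390],(400,600),interpolation=cv2.INTER_CUBIC)
t,_=eyes.grab_frame("top"); c[300:,:400]=cv2.resize(t[165:255,120:240],(400,300),interpolation=cv2.INTER_CUBIC)
cv2.imwrite("pics/w3.png",c)
E
```

```text
(no output)
```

View pics/w3.png

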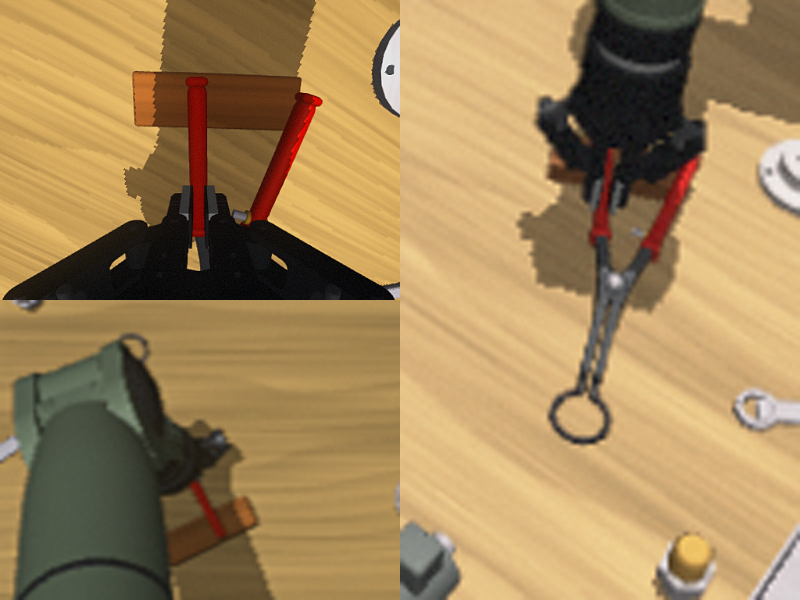

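The left handle is pinched between the pads and the right finger has gone inside the right handle. I'll ease open slightly, lift straight off and look again.

>>> carry_out:
  deltas:
    - [0,0,0,0,0,0,-0.65]
    - [0,0,0,0,0,0,-0.65]
    - [0,0,0,0,0,0,-0.6]
    - [0,0,4,0,0,0,-0.6]
    - [0,0,8,0,0,0,-0.6]
  grip_force: 20

```text
t: 3.18
tool_pos: [0.4327, 0.2518, 0.0206]
ee_rot: [-0.001, -0.246, 0.969, -0.0]
wrist_force: [-0.3, -0.0, -0.6]
finger_gap: 0.0175
finger_force: 0.0
```

```bash
python3 - <<'E'
from h import *
tool()
p,d=eyes.grab_frame("wrist"); q,_=eyes.grab_frame("scene")
c=np.zeros((600,800,3),np.uint8)
c[:,:400]=cv2.resize(p[120:384,168:344],(400,600),interpolation=cv2.INTER_CUBIC); c[:,400:]=cv2.resize(q[200:350,290:390],(400,600),interpolation=cv2.INTER_CUBIC)
cv2.imwrite("pics/w4.png",c)
E
```

```text
t 3.18 pos [432.7 251.8  20.6] yaw_y 118.49 z [-2.1e-03 -9.0e-04 -1.0e+00] gap 0.0175 ff 0.0 F [-0.3 -0.  -0.6] j [ 0.38  0.46 -0.56  0.56 -0.   -0.12]
```

View pics/w4.png

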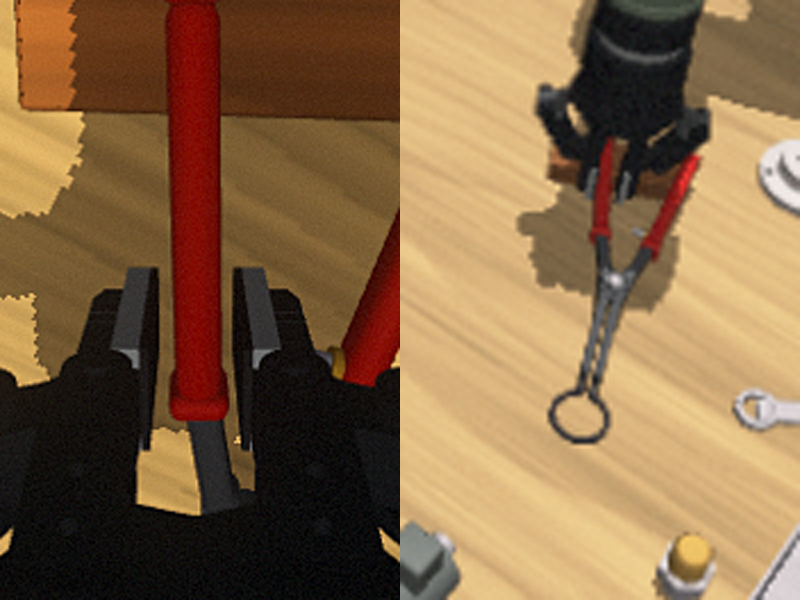

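The pads are now clear on both sides of the left handle. Before trying again I'll lift away and use depth to check where the fingertips really are relative to the TCP.

```bash
python3 - <<'E'
from h import *
s,M=tool(); C=cal("wrist"); p,d=eyes.grab_frame("wrist"); P=cloud("wrist",d,C)
G=lambda P:(P-s["tool_pos"])@M   # tool frame
Q=G(P)
hsv=cv2.cvtColor(p,cv2.COLOR_BGR2HSV)
red=((hsv[...,0]<6)|(hsv[...,0]>174))&(hsv[...,1]>190)&(hsv[...,2]>60)
print("red z pct",np.nanpercentile(P[red][:,2],[5,50,95]))
for x,y in((135,280),(135,300),(145,360),(150,440),(148,420),(252,280),(245,440),(195,300),(195,350),(195,400)):
    u,v=int(168+x*.44),int(120+y*.44); print((x,y),"tool mm",np.round(Q[v,u]*1e3,1),"world",np.round(P[v,u]*1e3,1))
f=np.load("w2.npz"); C2=tuple(np.load("w2c.npy",allow_pickle=True)); P2=cloud("w",f["d"],C2); Q2=(P2-np.array([.4326,.2521,.0102]))@M
for x,y in((255,395),(240,395),(205,460),(195,465),(258,450),(535,395),(550,395),(595,462),(533,450),(310,400),(340,440),(480,400),(465,440),(425,440)):
    u,v=int(x*.64),int(y*.64); print((x,y),"tool",np.round(Q2[v,u]*1e3,1),"world",np.round(P2[v,u]*1e3,1))
E
```

```text
t 3.28 pos [434.4 252.5  22. ] yaw_y 118.49 z [ 1.2e-03  5.0e-04 -1.0e+00] gap 0.0169 ff 0.0 F [ 0.3 -0.2  0. ] j [ 0.38  0.46 -0.56  0.56 -0.   -0.12]
red z pct [0.03182344 0.03689473 0.03848596]
(135, 280) tool mm [ 10.9 -13.8 -31.2] world [431.3 235.2  53.2]
(135, 300) tool mm [ 11.2 -12.9 -41. ] world [430.7 235.8  63. ]
(145, 360) tool mm [  8.6  -9.9 -58.2] world [431.5 239.6  80.2]
(150, 440) tool mm [-72.5 -15.5  21.3] world [505.6 273.5   0.8]
(148, 420) tool mm [ -4.8  -9.5 -57.2] world [443.  246.4  79.2]
(252, 280) tool mm [ 11.3  10.9 -32. ] world [419.2 256.7  54. ]
(245, 440) tool mm [ -8.2   8.2 -58.7] world [437.6 263.6  80.7]
(195, 300) tool mm [ -2.5  -1.2 -15. ] world [437.2 252.6  37. ]
(195, 350) tool mm [-15.9  -1.2 -15.9] world [448.9 259.   38. ]
(195, 400) tool mm [-30.1  -1.2 -16.6] world [461.4 265.7  38.7]
(255, 395) tool [  8.7 -43.6 -36.9] world [445.7 209.6  47.1]
(240, 395) tool [ 11.2 -46.6 -41.8] world [444.9 205.7  52. ]
(205, 460) tool [  9.  -46.  -70.6] world [446.5 207.4  80.8]
(195, 465) tool [ 12.3 -45.5 -77.1] world [443.4 206.2  87.3]
(258, 450) tool [ -9.6 -43.8 -39.2] world [461.9 218.1  49.4]
(535, 395) tool [  7.3  41.9 -34.2] world [406.1 285.4  44.4]
(550, 395) tool [ 10.6  44.5 -40.5] world [402.  286.1  50.7]
(595, 462) tool [  9.4  45.4 -71.8] world [402.6 287.4  82. ]
(533, 450) tool [ -9.9  41.8 -38.7] world [421.3 293.6  48.9]
(310, 400) tool [-18.4 -36.8   9.4] world [466.3 228.6   0.8]
(340, 440) tool [nan nan nan] world [nan nan nan]
(480, 400) tool [  1.6  26.3 -27.4] world [418.6 274.5  37.6]
(465, 440) tool [-13.4  22.  -26.9] world [433.9 277.8  37.1]
(425, 440) tool [-16.6   9.2 -21.9] world [442.8 268.1  32.1]
```

```bash
python3 - <<'E'
from h import *
f=np.load("w2.npz"); C2=tuple(np.load("w2c.npy",allow_pickle=True)); P2=cloud("w",f["d"],C2)
s,M=tool(); Q2=(P2-np.array([.4326,.2521,.0102]))@M*1e3; h=cv2.cvtColor(f["p"],cv2.COLOR_BGR2HSV)
dark=(h[...,2]<110)&(h[...,1]<60)
for sg in(-1,1):
    m=dark&(Q2[...,1]*sg>36)&(Q2[...,1]*sg<60)&(abs(Q2[...,0])<16)&(Q2[...,2]<5)
    q=Q2[m]; print(sg,len(q),"z max pct",np.percentile(q[:,2],[50,90,98,100]))
    o=q[np.argsort(-q[:,2])][:6]; print(np.round(o,1))
for v in range(238,262,3): print(v,[tuple(np.round(Q2[v,u],0)) for u in (148,154,160,163)])
E
```

```text
t 3.33 pos [434.2 252.4  21.6] yaw_y 118.49 z [ 1.e-03  3.e-04 -1.e+00] gap 0.0172 ff 0.0 F [ 0.5 -0.   0.2] j [ 0.38  0.46 -0.56  0.56 -0.   -0.12]
-1 1856 z max pct [-86.17029999 -54.00980705 -41.78614747 -34.3476391 ]
[[ -4.2 -43.7 -34.3]
 [ 10.3 -49.8 -38. ]
 [ 10.3 -49.4 -38. ]
 [ 10.4 -46.  -38.1]
 [ 10.4 -48.4 -38.1]
 [ 10.1 -45.9 -38.6]]
1 2486 z max pct [-84.06515862 -52.75998271 -41.75757592 -35.5862236 ]
[[ -3.4  42.  -35.6]
 [  2.8  41.8 -35.8]
 [  8.1  42.1 -36.7]
 [  7.3  41.5 -37.2]
 [ -9.5  42.  -37.6]
 [ 10.2  47.3 -37.7]]
238 [(np.float64(-6.0), np.float64(-68.0), np.float64(9.0)), (np.float64(-6.0), np.float64(-64.0), np.float64(10.0)), (np.float64(-6.0), np.float64(-61.0), np.float64(10.0)), (np.float64(-6.0), np.float64(-59.0), np.float64(10.0))]
241 [(np.float64(-8.0), np.float64(-68.0), np.float64(9.0)), (np.float64(-8.0), np.float64(-64.0), np.float64(9.0)), (np.float64(-8.0), np.float64(-61.0), np.float64(9.0)), (np.float64(-8.0), np.float64(-59.0), np.float64(10.0))]
244 [(np.float64(-10.0), np.float64(-69.0), np.float64(10.0)), (np.float64(-9.0), np.float64
[... 620 characters left out ...]
(np.float64(10.0), np.float64(-49.0), np.float64(-41.0)), (np.float64(10.0), np.float64(-47.0), np.float64(-41.0)), (np.float64(11.0), np.float64(-44.0), np.float64(-41.0)), (np.float64(8.0), np.float64(-44.0), np.float64(-37.0))]
256 [(np.float64(11.0), np.float64(-48.0), np.float64(-44.0)), (np.float64(11.0), np.float64(-45.0), np.float64(-44.0)), (np.float64(9.0), np.float64(-44.0), np.float64(-42.0)), (np.float64(7.0), np.float64(-43.0), np.float64(-38.0))]
259 [(np.float64(11.0), np.float64(-47.0), np.float64(-47.0)), (np.float64(11.0), np.float64(-44.0), np.float64(-48.0)), (np.float64(8.0), np.float64(-44.0), np.float64(-42.0)), (np.float64(6.0), np.float64(-43.0), np.float64(-39.0))]
```

Both the depth data and the failed grip agree: the real fingertips end about 22–25 mm short of the reported TCP. I pinched only the tops of the handles, so I need to go about 22 mm deeper. I'll lift, open and re-measure the pliers.

>>> carry_out:
  deltas:
    - [0,0,15,0,0,0,-0.6]
    - [0,0,35,0,0,0,1]
    - [0,0,35,0,0,0,1]
    - [0,0,30,0,0,0,1]
    - [0,0,0,0,0,0,1]

```text
t: 3.75
tool_pos: [0.4374, 0.2537, 0.1416]
ee_rot: [0.005, -0.246, 0.969, 0.001]
wrist_force: [1.4, 1.3, 0.4]
finger_gap: 0.0651
finger_force: 0.0
```

```bash
python3 - <<'E'
from h import *
tool(); C=cal("wrist"); p,d=eyes.grab_frame("wrist"); 
np.save("w5c.npy",np.array(C,dtype=object),allow_pickle=True);np.savez("w5.npz",p=p,d=d)
cv2.imwrite("pics/w5.png",cv2.resize(p,(800,600),interpolation=cv2.INTER_CUBIC))
E
```

```text
t 3.75 pos [437.4 253.7 141.6] yaw_y 118.50 z [ 0.0087  0.0035 -1.    ] gap 0.0651 ff 0.0 F [1.4 1.3 0.4] j [ 0.38  0.3  -0.42  0.84  0.   -0.12]
```

View pics/w5.png

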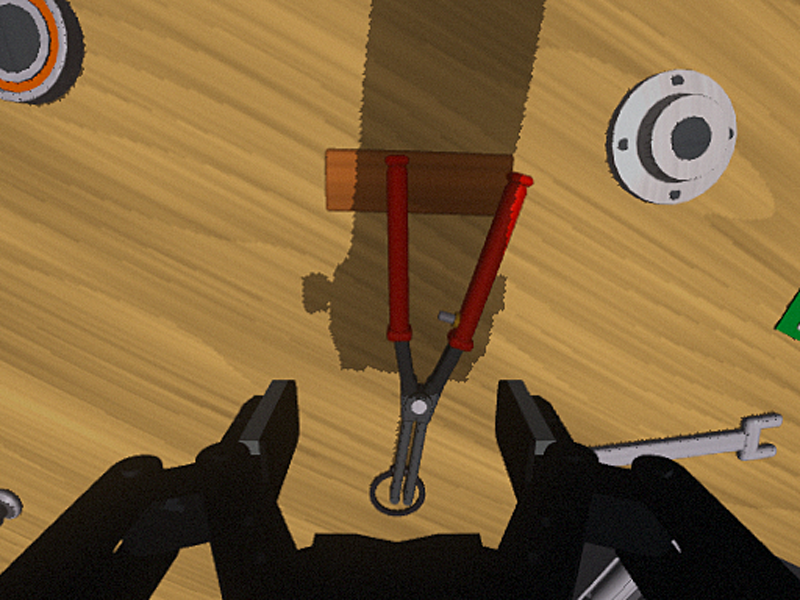

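The pliers have yawed but still rest on the packer. Ring centre at (397.5,493), pivot at (418.5,407), handle ends at (397,160) and (520,181).

```bash
python3 - <<'E'
from h import *
C=tuple(np.load("w5c.npy",allow_pickle=True)); d=np.load("w5.npz")["d"]; P=cloud("w",d,C); A=lambda x,y:((x+.5)*.64-.5,(y+.5)*.64-.5)
for x,y in((397,165),(520,186),(400,330),(460,337),(418,407)): print((x,y),np.round(P[int(y*.64),int(x*.64)]*1e3,1))
r=at_z("w",[A(397.5,493)],.00125,C)[0]; pv=at_z("w",[A(418.5,407)],.038,C)[0]
e=at_z("w",[A(397,160),A(520,181)],.037,C); m=e.mean(0)
f=at_z("w",[A(400,335),A(461,342)],.037,C)
for a,b in((r,m),(r,pv),(pv,m),(f.mean(0),m)):
    u=(a-b)[:2]; print(np.linalg.norm(u),np.degrees(np.arctan2(u[1],u[0])))
w=(e[0]-e[1])[:2]; print("width",np.linalg.norm(w),"normal yaw",np.degrees(np.arctan2(w[1],w[0]))-90)
u=(r-m)[:2];u/=np.linalg.norm(u)
print(r,pv,m,"grip",r[:2]-.1766*u,pv[:2]-.08*u)
E
```

```text
(397, 165) [373.3 218.1  36.7]
(520, 186) [351.  283.   37.7]
(400, 330) [456.9 265.6  38.7]
(460, 337) [443.6 299.5  37.6]
(418, 407) [497.7 300.4  38.4]
0.24671403791806323 20.609014558221002
0.09920113411648653 20.68496624606893
0.147513049575488 20.5579377729091
0.10016769136926729 20.681949431531894
width 0.06914709232731564 normal yaw -160.57659021391487
[0.59075029 0.33633585 0.00125   ] [0.49794399 0.30129509 0.038     ] [0.35982492 0.24949524 0.037     ] grip [0.42545196 0.27417461] [0.42306365 0.27313598]
```

>>> carry_out:
  deltas:
    - [-4,10,0,0,0,-4,1]
    - [-4,10,0,0,0,-3.9,1]
    - [0,0,0,0,0,0,1]

```text
t: 4.05
tool_pos: [0.4244, 0.2729, 0.1349]
ee_rot: [-0.001, -0.179, 0.984, 0.0]
wrist_force: [-0.7, -0.4, -0.5]
finger_gap: 0.0853
finger_force: 0.0
```

```bash
python3 - <<'E'
from h import *
tool()
E
```

```text
t 4.05 pos [424.4 272.9 134.9] yaw_y 110.62 z [-1.9e-03 -2.0e-04 -1.0e+00] gap 0.0853 ff 0.0 F [-0.7 -0.4 -0.5] j [ 0.42  0.31 -0.42  0.84  0.    0.06]
```

>>> carry_out:
  deltas:
    - [0,0,-30,0,0,0,1]
    - [0,0,-32,0,0,0,1]
    - [0,0,-32,0,0,0,1]
    - [0,0,-20,0,0,0,1]
    - [0,0,-12,0,0,0,1]

```text
t: 4.47
tool_pos: [0.423, 0.2705, 0.0063]
ee_rot: [-0.003, -0.18, 0.984, -0.001]
wrist_force: [-1.3, 0.5, 0.6]
finger_gap: 0.0856
finger_force: 0.0
```

>>> carry_out:
  deltas:
    - [0,0.5,-6,0,0,0,1]
    - [0,0,-6,0,0,0,1]
    - [0,0,-6,0,0,0,1]
    - [0,0,0,0,0,0,1]

```text
t: 4.8
tool_pos: [0.4255, 0.2725, -0.0086]
ee_rot: [-0.0, -0.179, 0.984, -0.0]
wrist_force: [0.6, -0.1, 0.1]
finger_gap: 0.0848
finger_force: 0.0
```

```bash
python3 - <<'E'
from h import *
s,M=tool(); C=cal("wrist"); p,d=eyes.grab_frame("wrist"); P=cloud("w",d,C)
Q=(P-s["tool_pos"])@M*1e3
h=cv2.cvtColor(p,cv2.COLOR_BGR2HSV)
dark=(h[...,2]<110)&(h[...,1]<60); red=((h[...,0]<6)|(h[...,0]>174))&(h[...,1]>170)
for sg in(-1,1):
    m=dark&(Q[...,1]*sg>36)&(Q[...,1]*sg<60)&(abs(Q[...,0])<16)&(Q[...,2]<5)
    print(sg,m.sum(),"tip",np.round(np.sort(Q[m][:,2])[-5:],1), "worldz",np.sort(P[m][:,2])[:3])
for x in (50,40,30,20,10,0):
    m=red&(abs(Q[...,0]-x)<3); y=Q[m][:,1]; 
    if len(y): print(x,len(y),y.min(),y.max(),"z",np.nanmedian(P[m][:,2]))
E
```

```text
t 4.80 pos [425.5 272.5  -8.6] yaw_y 110.62 z [-6.e-04 -4.e-04 -1.e+00] gap 0.0848 ff 0.0 F [ 0.6 -0.1  0.1] j [ 0.42  0.51 -0.57  0.49 -0.    0.06]
-1 1838 tip [-38.5 -37.6 -35.5 -34.6 -34.5] worldz [0.02589467 0.02599376 0.02687583]
1 2629 tip [-37.7 -37.4 -36.8 -36.5 -35.5] worldz [0.02687141 0.02786724 0.02817413]
50 903 -39.254289395931465 40.381026736483086 z 0.03683608291182858
40 848 -38.14850272807951 50.56167109111273 z 0.03677944359186262
30 775 -32.809127562338205 36.54982671141556 z 0.036836621308587086
20 736 -30.998047423165847 34.459859140536146 z 0.03682206283938107
10 775 -60.91741850957799 70.13237582366746 z 0.036967711665016514
0 654 -38.58813109399371 42.43205373639002 z 0.03682339230621601
```

The tips read 26–28 mm above the bench when open, with no contact. I'll shift 1.7 mm along tool y, go lower, and close in small steps, rising slightly to offset the forward swing of the pads.

>>> carry_out:
  deltas:
    - [-0.6,1.6,-5,0,0,0,1]
    - [0,0,-4,0,0,0,0.8]
    - [0,0,0,0,0,0,0.6]
    - [0,0,0,0,0,0,0.5]
    - [0,0,0,0,0,0,0.5]
  grip_force: 40

```text
t: 5.27
tool_pos: [0.4249, 0.2745, -0.0169]
ee_rot: [-0.0, -0.179, 0.984, 0.0]
wrist_force: [-1.4, 0.8, 0.5]
finger_gap: 0.0643
finger_force: 0.4
```

>>> carry_out:
  deltas:
    - [0,0,0.5,0,0,0,0.4]
    - [0,0,1,0,0,0,0.3]
    - [0,0,0.8,0,0,0,0.2]
    - [0,0,0,0,0,0,0.2]

```text
t: 5.6
tool_pos: [0.4252, 0.2744, -0.0143]
ee_rot: [0.0, -0.179, 0.984, 0.0]
wrist_force: [-1.3, 0.0, 4.3]
finger_gap: 0.0511
finger_force: 9.2
```

```bash
python3 - <<'E'
from h import *
s,M=tool(); C=cal("wrist"); p,d=eyes.grab_frame("wrist"); P=cloud("w",d,C)
Q=(P-s["tool_pos"])@M*1e3
h=cv2.cvtColor(p,cv2.COLOR_BGR2HSV); red=((h[...,0]<6)|(h[...,0]>174))&(h[...,1]>170)&(P[...,2]>.03)
for x in (60,50,40,30,20,10,0):
    m=red&(abs(Q[...,0]-x)<2); y=Q[m][:,1]; 
    if len(y): print(x,len(y),np.percentile(y,[1,99]),"z L/R",np.nanmedian(P[m&(Q[...,1]<0)][:,2]),np.nanmedian(P[m&(Q[...,1]>0)][:,2]))
E
```

```text
t 5.60 pos [425.2 274.4 -14.3] yaw_y 110.60 z [ 5.e-04  2.e-04 -1.e+00] gap 0.0511 ff 9.2 F [-1.3  0.   4.3] j [ 0.43  0.52 -0.57  0.48 -0.    0.07]
60 665 [-30.21479426  28.64473141] z L/R 0.03694656284432005 0.03706765906718472
50 625 [-29.28217244  27.94968969] z L/R 0.036888459396831066 0.03680317375064422
40 569 [-27.90314245  27.09929143] z L/R 0.03696379430839475 0.03684472789652417
30 534 [-27.09136208  26.28614875] z L/R 0.0368922519786086 0.03678599297406368
20 505 [-26.75555271  25.36126475] z L/R 0.03693194665094787 0.0368626984257622
10 489 [-26.43753687  52.53122336] z L/R 0.036972078565074146 0.03688549206800069
0 434 [-26.18890807  24.87432764] z L/R 0.036857885138520424 0.03679583976803773
```

Squeezing evenly now, 9 N at a 51 mm gap. Continuing to the limit screw.

>>> carry_out:
  deltas:
    - [0,0,0.6,0,0,0,0.1]
    - [0,0,0.5,0,0,0,0]
    - [0,0,0.4,0,0,0,-0.1]
    - [0,0,0.2,0,0,0,-0.2]
    - [0,0,0,0,0,0,-0.4]
  grip_force: 80

```text
t: 6.07
tool_pos: [0.4255, 0.2749, -0.0116]
ee_rot: [0.001, -0.179, 0.984, 0.001]
wrist_force: [-4.0, 0.6, 13.9]
finger_gap: 0.0322
finger_force: 78.0
```

>>> carry_out:
  deltas:
    - [0,0,0,0,0,0,-1]
    - [0,0,0,0,0,0,-1]
    - [0,0,0,0,0,0,-1]

```text
t: 6.32
tool_pos: [0.4254, 0.2749, -0.0116]
ee_rot: [0.001, -0.179, 0.984, 0.001]
wrist_force: [-3.9, -0.5, 15.5]
finger_gap: 0.0321
finger_force: 78.2
```

```bash
python3 - <<'E'
from h import *
tool()
E
```

```text
t 6.32 pos [425.4 274.9 -11.6] yaw_y 110.59 z [ 9.0e-04  1.4e-03 -1.0e+00] gap 0.0321 ff 78.2 F [-3.9 -0.5 15.5] j [ 0.43  0.52 -0.57  0.48  0.    0.07]
```

>>> carry_out:
  deltas:
    - [0,0,5,0,0,0,-1]
    - [0,0,15,0,0,0,-1]
    - [0,0,25,0,0,0,-1]
    - [0,0,25,0,0,0,-1]
    - [0,0,0,0,0,0,-1]

```text
t: 6.73
tool_pos: [0.4277, 0.2753, 0.0606]
ee_rot: [0.003, -0.179, 0.984, 0.0]
wrist_force: [1.1, -0.1, -2.2]
finger_gap: 0.0314
finger_force: 79.7
```

```bash
python3 - <<'E'
from h import *
s,M=tool(); C=cal("wrist"); p,d=eyes.grab_frame("wrist"); P=cloud("w",d,C)
Q=(P-s["tool_pos"])@M*1e3
h=cv2.cvtColor(p,cv2.COLOR_BGR2HSV); red=((h[...,0]<6)|(h[...,0]>174))&(h[...,1]>170)
for x in (70,60,50,40,30,20,10,0):
    m=red&(abs(Q[...,0]-x)<2)&(abs(Q[...,1])<40)&(Q[...,2]>-60); y=Q[m][:,1]
    if len(y): print(x,len(y),np.percentile(y,[1,99]),"toolz top L/R",np.nanpercentile(Q[m&(Q[...,1]<0)][:,2],10),np.nanpercentile(Q[m&(Q[...,1]>0)][:,2],10))
q,dq=eyes.grab_frame("scene"); t,dt=eyes.grab_frame("top")
c=np.zeros((600,800,3),np.uint8)
c[:300,:400]=cv2.resize(p,(400,300)); c[:,400:]=cv2.resize(q[180:330,290:390],(400,600),interpolation=cv2.INTER_CUBIC)
c[300:,:400]=cv2.resize(t[150:240,110:230],(400,300),interpolation=cv2.INTER_CUBIC)
cv2.imwrite("pics/w6.png",c); np.savez("s6.npz",q=q,dq=dq,t=t,dt=dt)
E
```

```text
t 6.73 pos [427.7 275.3  60.6] yaw_y 110.59 z [ 0.0055  0.002  -1.    ] gap 0.0314 ff 79.7 F [ 1.1 -0.1 -2.2] j [ 0.43  0.4  -0.51  0.65 -0.    0.07]
70 751 [-16.1830381   15.38053344] toolz top L/R -50.87809332045218 -50.860572889657305
60 626 [-16.05013843  15.00841989] toolz top L/R -50.01675377632142 -49.96744749832645
50 571 [-16.00613879  14.9710624 ] toolz top L/R -49.88331358273492 -49.889075986781364
40 536 [-16.06434561  15.03219066] toolz top L/R -49.90958185120644 -49.81571001030809
30 497 [-16.45721085  15.39606759] toolz top L/R -49.890485410155506 -49.61719477404604
20 465 [-16.61402583  15.2976256 ] toolz top L/R -49.62861196074292 -49.60167154017522
10 429 [-16.59914256  15.42110047] toolz top L/R -49.53714306545171 -49.561373162648486
0 393 [-16.31955868  15.11297523] toolz top L/R -49.62740991040015 -49.492201091548424
```

View pics/w6.png

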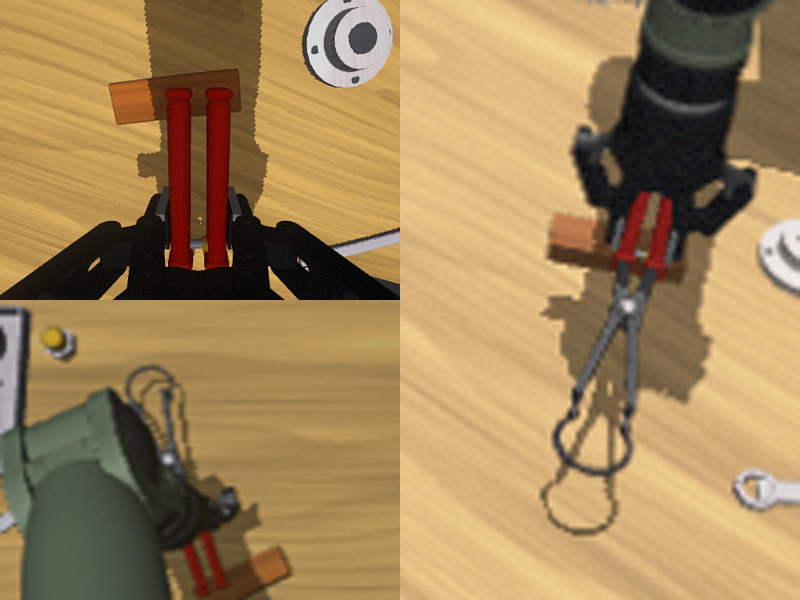

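The pliers are lifted, the handles are squeezed parallel, and the ring is visibly spread; its shadow is on the bench. From here I'll fit the ring and the bearing/shaft numerically from depth in both fixed cameras.

```bash
cat >> h.py <<'E'
from scipy.optimize import least_squares
def circ(xy,r0,fix=None):
    f=(lambda q:np.hypot(*(xy-q[:2]).T)-(fix or q[2]))
    s=least_squares(f,[*np.median(xy,0),r0],loss="soft_l1",f_scale=.002); return s.x,np.sqrt(np.mean(s.fun**2))
def orange(n,p,d):
    C=cal(n); P=cloud(n,d,C); h=cv2.cvtColor(p,cv2.COLOR_BGR2HSV)
    m=(h[...,0]>4)&(h[...,0]<20)&(h[...,1]>130)&(abs(P[...,2]-.165)<.006)&(np.hypot(P[...,0]-.597,P[...,1]+.1755)<.045)
    v,u=np.nonzero(m); X=at_z(n,np.c_[u,v],.165,C)[:,:2]; x,e=circ(X,.027)
    print(n,"orange",len(X),"c",np.round(x*1e3,1),"rms",round(e*1e3,2),"z",round(np.median(P[m][:,2])*1e3,1)); return X
def ringfit(n,p,d,c0,tol=.010,rmax=.032,rmin=.014):
    """c0: expected ring centre xyz"""
    C=cal(n); P=cloud(n,d,C); r=np.hypot(P[...,0]-c0[0],P[...,1]-c0[1])
    m=(abs(P[...,2]-c0[2])<tol)&(r<rmax)&(r>rmin); v,u=np.nonzero(m); X=P[m]
    if len(X)<15: print(n,"few",len(X)); return None
    z=np.median(X[:,2]); Y=at_z(n,np.c_[u,v],z,C); x,e=circ(Y[:,:2],.0228)
    A=np.c_[X[:,:2]-x[:2],np.ones(len(X))]; g=least_squares(lambda q:A@q-X[:,2],[0,0,z],loss="soft_l1",f_scale=.001).x
    print(n,"ring",len(X),"c",np.round(x*1e3,1),"rms",round(e*1e3,2),"z",round(g[2]*1e3,1),"slope",np.round(g[:2],3)); return x,g,np.c_[u,v]
E
python3 - <<'E'
from h import *
f=np.load("top0.npz"); orange("top",f["p"],f["d"]); f=np.load("scene0.npz"); orange("scene",f["p"],f["d"])
# shaft splined end cylinder from scene & top
for n in("top","scene"):
    f=np.load(n+"0.npz"); P=cloud(n,f["d"]).reshape(-1,3); k=(np.hypot(P[:,0]-.597,P[:,1]+.1755)<.024)
    T=P[k&(abs(P[:,2]-.2005)<.003)]; S=P[k&(P[:,2]>.182)&(P[:,2]<.197)]
    print(n,"top face",len(T),np.round(T.mean(0)*1e3,1),np.ptp(T,0),"side fit r=16",len(S),np.round(circ(S[:,:2],.016,.016)[0][:2]*1e3,1) if len(S)>5 else "")
s,M=tool(); f=np.load("s6.npz")
g=s["tool_pos"]-M[:,0]*.1766-M[:,1]*.0006-M[:,2]*(.0416-.028); print("expected ring",g)
ringfit("top",f["t"],f["dt"],g); ringfit("scene",f["q"],f["dq"],g)
E
```

```text
top orange 52 c [ 596.3 -174.7   27.4] rms 1.09 z 164.6
scene orange 28 c [ 597.7 -171.9   27.5] rms 1.1 z 162.2
top top face 41 [ 594.9 -176.1  200.1] [0.03240976 0.02800823 0.00568579] side fit r=16 24 [ 596.4 -177. ]
scene top face 34 [ 595.5 -172.   199.2] [0.02864168 0.0283647  0.003634  ] side fit r=16 48 [ 594.4 -174.6]
t 6.88 pos [424.6 273.9  56.3] yaw_y 110.59 z [-6.e-04 -6.e-04 -1.e+00] gap 0.0317 ff 79.8 F [ 0.2 -0.7 -2.8] j [ 0.43  0.41 -0.51  0.65 -0.    0.07]
expected ring [0.59014805 0.33550214 0.06980141]
top ring 37 c [588.6 337.5  24.7] rms 1.62 z 72.2 slope [-0.056 -0.002]
scene ring 84 c [591.8 338.5  24.8] rms 2.07 z 70.9 slope [-0.036  0.056]
```

>>> carry_out:
  deltas:
    - [0,0,20,0,0,0,-1]
    - [0,0,35,0,0,0,-1]
    - [0,0,38,0,0,0,-1]
    - [0,0,38,0,0,0,-1]
    - [0,0,24,0,0,0,-1]

```text
t: 7.3
tool_pos: [0.4253, 0.2743, 0.2137]
ee_rot: [0.0, -0.179, 0.984, -0.0]
wrist_force: [0.9, 0.3, -2.4]
finger_gap: 0.0316
finger_force: 79.8
```

>>> carry_out:
  deltas:
    - [2,-15,0,0,0,-3,-1]
    - [3.5,-24,0,0,0,-5,-1]
    - [3.5,-25,0,0,0,-5,-1]
    - [3.5,-25,0,0,0,-5,-1]
    - [3.5,-25,0,0,0,-5,-1]

```text
t: 7.72
tool_pos: [0.4399, 0.159, 0.21]
ee_rot: [-0.002, 0.023, 1.0, -0.0]
wrist_force: [1.1, -0.7, -1.4]
finger_gap: 0.0317
finger_force: 79.9
```

>>> carry_out:
  deltas:
    - [3.5,-25,0,0,0,-5,-1]
    - [3.5,-25,0,0,0,-5,-1]
    - [3.5,-25,0,0,0,-5,-1]
    - [3.5,-25,0,0,0,-5,-1]
    - [3.5,-25,0,0,0,-5,-1]

```text
t: 8.13
tool_pos: [0.4574, 0.0341, 0.21]
ee_rot: [-0.002, 0.239, 0.971, -0.0]
wrist_force: [1.5, -0.1, -2.3]
finger_gap: 0.0317
finger_force: 79.9
```

```bash
python3 - <<'E'
from h import *
tool()
E
```

```text
t 8.13 pos [457.4  34.1 210. ] yaw_y 62.34 z [-3.6e-03  2.0e-04 -1.0e+00] gap 0.0317 ff 79.9 F [ 1.5 -0.1 -2.3] j [-0.09  0.16 -0.41  1.   -0.    0.4 ]
```

>>> carry_out:
  deltas:
    - [3.5,-25,0,0,0,-5,-1]
    - [3.5,-25,0,0,0,-5,-1]
    - [3.5,-22,0,0,0,-4.5,-1]
    - [2.3,-12,0,0,0,-2.8,-1]
    - [0,0,0,0,0,0,-1]

```text
t: 8.55
tool_pos: [0.4709, -0.0509, 0.21]
ee_rot: [-0.001, 0.382, 0.924, -0.001]
wrist_force: [-0.2, -0.2, -3.1]
finger_gap: 0.0318
finger_force: 79.9
```

```bash
cat > look.py <<'E'
from h import *
import sys
s,M=tool(); tag=sys.argv[1]; dz=float(sys.argv[2]) if len(sys.argv)>2 else .014
g=s["tool_pos"]-M[:,0]*.177; g[2]+=dz; print("exp ring",np.round(g*1e3,1))
out={}
for n in("top","scene"):
    p,d=eyes.grab_frame(n); out[n+"p"]=p; out[n+"d"]=d
    ringfit(n,p,d,g)
np.savez(f"l_{tag}.npz",**out); tool()
E
python3 look.py a; python3 - <<'E'
from h import *
f=np.load("l_a.npz")
for n in("top","scene"):
    try: orange(n,f[n+"p"],f[n+"d"])
    except Exception as e: print(n,e)
E
```

```text
t 8.55 pos [470.9 -50.9 210. ] yaw_y 45.02 z [-3.e-03 -2.e-04 -1.e+00] gap 0.0318 ff 79.9 F [-0.2 -0.2 -3.1] j [-0.26  0.19 -0.38  1.   -0.    0.52]
exp ring [ 596.1 -176.   223.7]
top ring 42 c [ 593.9 -176.6   24.8] rms 1.51 z 222.4 slope [0.002 0.05 ]
scene ring 51 c [ 593.9 -172.1   24.7] rms 3.06 z 220.6 slope [-0.02   0.026]
t 8.65 pos [470.3 -48.6 210.4] yaw_y 45.29 z [-0.0031  0.0013 -1.    ] gap 0.0318 ff 79.9 F [ 0.2  0.6 -3.7] j [-0.26  0.19 -0.38  1.01  0.    0.52]
top orange 35 c [ 596.6 -174.8   27.4] rms 1.24 z 166.1
scene orange 25 c [ 597.8 -171.5   27.3] rms 1.25 z 162.7
```

```bash
cat >> h.py <<'E'
def rel(n,d,ctr,u,zr,cut=.6):
    """ring fit without the sector towards the pliers, and shaft top disc centroid; u: pliers' heading"""
    C=cal(n); P=cloud(n,d,C); D=P[...,:2]-ctr[:2]; r=np.linalg.norm(D,axis=2)
    m=(abs(P[...,2]-zr)<.008)&(r<.032)&(r>.017)&((D@u)/np.maximum(r,1e-6)>-cut)
    v,q=np.nonzero(m); Y=at_z(n,np.c_[q,v],zr,C)[:,:2]; x,e=circ(Y,.0235); y,e2=circ(Y,.0235,.0233)
    t=(abs(P[...,2]-.2005)<.0035)&(r<.024); v,q=np.nonzero(t); T=at_z(n,np.c_[q,v],.2005,C)[:,:2]
    ang=np.degrees(np.arctan2(*(Y-x[:2]).T[::-1])); h=np.histogram(ang,12,(-180,180))[0]
    print(n,"ring",len(Y),np.round(x*1e3,1),"fixr",np.round(y[:2]*1e3,1),"rms %.2f"%(e*1e3),"secs",h,"shaft top",len(T),np.round(T.mean(0)*1e3,1),np.round(np.ptp(T,axis=0)*1e3,0))
    return x,T
E
python3 - <<'E'
from h import *
f=np.load("l_a.npz"); u=np.array([.707,-.707])
rel("top",f["topd"],(.595,-.1755),u,.2225); rel("scene",f["scened"],(.595,-.1735),u,.2225)
for n in("top","scene"): rel(n,np.load(n+"0.npz")["d"],(.595,-.175),u,.2)[1] if 0 else None
s,M=tool(); C=cal("wrist"); p,d=eyes.grab_frame("wrist"); P=cloud("w",d,C); Q=(P-s["tool_pos"])@M*1e3
h=cv2.cvtColor(p,cv2.COLOR_BGR2HSV); red=((h[...,0]<6)|(h[...,0]>174))&(h[...,1]>170)&(abs(Q[...,1])<30)&(Q[...,2]>-60)&(Q[...,2]<-40)
X=[]
for x in range(0,62,4):
    for sg in(-1,1):
        m=red&(abs(Q[...,0]-x)<2)&(abs(sg*Q[...,1]-9.5)<2.5)
        if m.sum()>8: X.append([x,sg*9.5,np.percentile(P[m][:,2],70)*1e3])
X=np.array(X); g=np.linalg.lstsq(np.c_[X[:,:2],np.ones(len(X))],X[:,2],rcond=None)[0]
print("handle-top slope back(+x tool=rear), lateral(+y tool), z at x0:",g, "tool z",s["tool_pos"][2], len(X))
for x in(5,30,55):
    m=red&(abs(Q[...,0]-x)<3); print(x,np.percentile(Q[m][:,1],[1,99]).round(2))
E
```

```text
top ring 39 [ 594.  -176.5   24.7] fixr [ 594.9 -177.8] rms 1.37 secs [3 5 5 5 6 5 5 5 0 0 0 0] shaft top 45 [ 595.8 -175.3] [29. 28.]
scene ring 41 [ 595.8 -169.4   24.7] fixr [ 596.8 -170.4] rms 1.88 secs [2 5 6 5 4 5 6 5 3 0 0 0] shaft top 30 [ 598.6 -169.4] [29. 26.]
t 8.65 pos [470.3 -48.6 210.4] yaw_y 45.29 z [-0.0031  0.0013 -1.    ] gap 0.0318 ff 79.9 F [ 0.2  0.6 -3.7] j [-0.26  0.19 -0.38  1.01  0.    0.52]
handle-top slope back(+x tool=rear), lateral(+y tool), z at x0: [ 1.09684467e-02 -3.85952919e-03  2.59812342e+02] tool z 0.2103772357760321 32
5 [-15.96  15.82]
30 [-15.76  15.93]
55 [-15.26  15.79]
```

>>> carry_out:
  deltas:
    - [0,0,0,-0.29,-0.61,0,-1]
    - [0,0,0,0,0,0,-1]
    - [0,0,0,0,0,0,-1]
    - [0,0,0,0,0,0,-1]

```text
t: 9.03
tool_pos: [0.4712, -0.048, 0.2121]
ee_rot: [0.006, 0.38, 0.925, -0.0]
wrist_force: [-0.1, -0.1, -1.9]
finger_gap: 0.0318
finger_force: 79.9
```

```bash
cat > look2.py <<'E'
from h import *
import sys
tag=sys.argv[1]; zr=float(sys.argv[2]); s,M=tool(); u=-M[:2,0]; o={}
ctr=dict(top=(.595,-.1755),scene=(.596,-.171))
for n in("top","scene"):
    p,d=eyes.grab_frame(n); o[n+"p"]=p;o[n+"d"]=d; rel(n,d,ctr[n],u,zr)
p,d=eyes.grab_frame("wrist"); C=cal("wrist"); P=cloud("w",d,C); s,M=tool(); Q=(P-s["tool_pos"])@M*1e3
np.savez(f"l_{tag}.npz",**o)
h=cv2.cvtColor(p,cv2.COLOR_BGR2HSV); red=((h[...,0]<6)|(h[...,0]>174))&(h[...,1]>170)&(abs(Q[...,1])<30)&(Q[...,2]>-60)&(Q[...,2]<-40)
X=[]
for x in range(0,62,4):
    for sg in(-1,1):
        m=red&(abs(Q[...,0]-x)<2)&(abs(sg*Q[...,1]-9.5)<2.5)
        if m.sum()>8: X.append([x,sg*9.5,np.percentile(P[m][:,2],70)*1e3])
X=np.array(X); g=np.linalg.lstsq(np.c_[X[:,:2],np.ones(len(X))],X[:,2],rcond=None)[0]
print("slope rear+, lat(+y tool), z0:",np.round(g,4),"=> ring z",round(g[2]-8-28-g[0]*176.6,1))
E
python3 look2.py b .2235
```

```text
t 9.03 pos [471.2 -48.  212.1] yaw_y 45.37 z [ 0.0108 -0.005  -0.9999] gap 0.0318 ff 79.9 F [-0.1 -0.1 -1.9] j [-0.26  0.18 -0.39  0.99 -0.    0.52]
top ring 39 [ 596.  -173.    25.1] fixr [ 597.1 -174.6] rms 1.39 secs [4 6 3 6 5 5 5 5 0 0 0 0] shaft top 41 [ 597.2 -176.6] [25. 28.]
scene ring 43 [ 593.7 -171.3   25. ] fixr [ 595.1 -172.4] rms 1.98 secs [3 5 7 5 3 6 6 4 4 0 0 0] shaft top 29 [ 599.7 -168.6] [24. 29.]
t 9.18 pos [471.4 -48.4 212.2] yaw_y 45.33 z [ 0.011  -0.0051 -0.9999] gap 0.0315 ff 79.9 F [-0.1  0.7 -2.3] j [-0.26  0.18 -0.39  0.99 -0.    0.52]
slope rear+, lat(+y tool), z0: [-4.600000e-03  4.500000e-03  2.615726e+02] => ring z 226.4
```

```bash
cat > avg.py <<'E'
from h import *
import sys
N=6; zr=float(sys.argv[1]); s,M=tool(); u=-M[:2,0]; w=np.array([-u[1],u[0]]); o={}
# look for: averaged depth, then ring (sector cut) & orange annulus & shaft cylinder
for n in("top","scene"):
    fr=[eyes.grab_frame(n) for _ in range(N)]; p=np.mean([f[0] for f in fr],0).astype(np.uint8); d=np.median([f[1] for f in fr],0).astype(np.float32)
    o[n+"p"]=p;o[n+"d"]=d; C=cal(n); P=cloud(n,d,C)
    c0=np.array([.596,-.1755] if n=="top" else [.597,-.171]); D=P[...,:2]-c0; r=np.linalg.norm(D,axis=2)
    m=(abs(P[...,2]-zr)<.007)&(r<.034)&(r>.0175)&((D@u)/np.maximum(r,1e-6)>-.6); v,q=np.nonzero(m)
    Y=at_z(n,np.c_[q,v],zr,C)[:,:2]; x,e=circ(Y,.0235); y,_=circ(Y,.0235,.0233)
    T=(P[...,2]>.198)&(P[...,2]<.2035)&(r<.02); v,q=np.nonzero(T); T=at_z(n,np.c_[q,v],.2005,C)[:,:2]
    print(n,"ring z med %.1f"%(np.median(P[m][:,2])*1e3),len(Y),np.round(x*1e3,1),"fixr",np.round(y[:2]*1e3,1),"rms %.2f"%(e*1e3),"top",len(T),np.round(T.mean(0)*1e3,1),np.round((T.max(0)+T.min(0))*500,1))
    try: orange(n,p,d)
    except Exception as ex: print(ex)
np.savez(sys.argv[2],**o); tool(); print("u",u,"w",w)
E
python3 avg.py .226 l_c.npz
```

```text
t 9.18 pos [471.4 -48.4 212.2] yaw_y 45.33 z [ 0.011  -0.0051 -0.9999] gap 0.0315 ff 79.9 F [-0.1  0.7 -2.3] j [-0.26  0.18 -0.39  0.99 -0.    0.52]
top ring z med 227.6 38 [ 595.4 -173.2   25.1] fixr [ 596.4 -174.8] rms 1.33 top 49 [ 596.9 -175.3] [ 597.2 -176.2]
top orange 39 c [ 596.4 -174.8   27.5] rms 1.12 z 164.0
scene ring z med 225.0 42 [ 595.5 -169.4   24.9] fixr [ 596.7 -170.5] rms 1.93 top 27 [ 597.6 -169.8] [ 596.  -170.9]
scene orange 28 c [ 598.2 -171.5   27.5] rms 1.17 z 162.6
t 9.78 pos [471.3 -48.7 212. ] yaw_y 45.30 z [ 0.0106 -0.005  -0.9999] gap 0.0317 ff 79.9 F [-0.4 -0.3 -2.6] j [-0.26  0.18 -0.39  0.99 -0.    0.52]
u [ 0.71105623 -0.70304225] w [0.70304225 0.71105623]
```

Ring and shaft agree to within about 1 mm in both cameras. I'll trim the tilt and lower the ring around the splined end, which still leaves 4 mm of room per side, then measure again.

>>> carry_out:
  deltas:
    - [0.3,-0.3,0,0,0.37,0,-1]
    - [0,0,-8,0,0,0,-1]
    - [0,0,-8,0,0,0,-1]
    - [0,0,-8,0,0,0,-1]
    - [0,0,-8,0,0,0,-1]

```text
t: 10.2
tool_pos: [0.4712, -0.0488, 0.1787]
ee_rot: [0.002, 0.38, 0.925, -0.002]
wrist_force: [0.3, 0.1, -2.8]
finger_gap: 0.0318
finger_force: 79.9
```

>>> carry_out:
  deltas:
    - [0,0,0,0,0,0,-1]
    - [0,0,0,0,0,0,-1]

```text
t: 10.37
tool_pos: [0.471, -0.0488, 0.1791]
ee_rot: [0.002, 0.38, 0.925, -0.002]
wrist_force: [-0.4, -0.6, -1.9]
finger_gap: 0.032
finger_force: 79.9
```

```bash
python3 avg.py .194 l_d.npz; python3 look2.py e .194 | tail -2; python3 - <<'E'
import numpy as np,cv2
f=np.load("l_d.npz"); c=np.zeros((600,800,3),np.uint8)
from h import *
for i,n in enumerate(("top","scene")):
    K,dd,R,t=cal(n); uv=cv2.projectPoints(np.array([[.596,-.1745,.194]]),cv2.Rodrigues(R)[0],t,K,dd)[0].ravel(); u,v=np.round(uv).astype(int); print(n,u,v)
    c[:400,i*400:i*400+400]=cv2.resize(f[n+"p"][v-20:v+20,u-20:u+20],(400,400),interpolation=cv2.INTER_CUBIC)
cv2.imwrite("pics/x7.png",c[:400])
E
```

```text
t 10.37 pos [471.  -48.8 179.1] yaw_y 45.30 z [ 0.0023 -0.0045 -1.    ] gap 0.0320 ff 79.9 F [-0.4 -0.6 -1.9] j [-0.26  0.21 -0.44  0.92 -0.    0.52]
top ring z med 194.2 36 [ 595.9 -173.7   24.9] fixr [ 596.9 -175.2] rms 1.32 top 54 [ 594.9 -176.1] [ 595.4 -176.2]
top orange 33 c [ 596.7 -174.8   27.3] rms 1.31 z 164.5
scene ring z med 192.7 40 [ 596.1 -169.3   25.5] fixr [ 597.9 -170.4] rms 1.81 top 33 [ 596.8 -171.5] [ 596.4 -170.9]
scene orange 24 c [ 597.8 -171.7   27.5] rms 1.3 z 162.2
t 10.97 pos [471.7 -49.  180.1] yaw_y 45.30 z [ 0.0043 -0.0051 -1.    ] gap 0.0320 ff 79.9 F [ 0.8  0.3 -3.1] j [-0.26  0.21 -0.44  0.92 -0.    0.52]
u [ 0.71077365 -0.70340401] w [0.70340401 0.71077365]
t 11.12 pos [471.7 -49.  180. ] yaw_y 45.30 z [ 0.0042 -0.005  -1.    ] gap 0.0317 ff 79.9 F [-0.5  0.2 -2.3] j [-0.26  0.21 -0.44  0.92 -0.    0.52]
slope rear+, lat(+y tool), z0: [ 6.000000e-04 -1.000000e-03  2.294827e+02] => ring z 193.4
top 292 165
scene 203 177
```

The pliers are level (slopes under 0.001). A small centring shift, then lower past the cone and onto the land while watching the wrist force.

>>> carry_out:
  deltas:
    - [-0.5,-0.5,-4,0,0,0,-1]
    - [0,0,-4,0,0,0,-1]
    - [0,0,-3,0,0,0,-1]
    - [0,0,-3,0,0,0,-1]
    - [0,0,0,0,0,0,-1]

```text
t: 11.53
tool_pos: [0.4706, -0.0493, 0.1651]
ee_rot: [0.002, 0.38, 0.925, -0.002]
wrist_force: [0.3, 0.4, -2.6]
finger_gap: 0.0317
finger_force: 79.9
```

```bash
python3 avg.py .179 l_f.npz; python3 look2.py e .179 | tail -2
```

```text
t 11.53 pos [470.6 -49.3 165.1] yaw_y 45.30 z [ 0.0028 -0.0047 -1.    ] gap 0.0317 ff 79.9 F [ 0.3  0.4 -2.6] j [-0.26  0.22 -0.46  0.88 -0.    0.52]
top ring z med 180.1 41 [ 595.7 -174.1   24.5] fixr [ 596.4 -175.1] rms 2.09 top 56 [ 595.  -175.9] [ 595.4 -176.3]
top orange 17 c [ 596.5 -175.    27.9] rms 1.17 z 164.2
scene ring z med 178.3 30 [ 596.7 -170.2   23.7] fixr [ 597.1 -170.2] rms 2.21 top 35 [ 596.4 -171.4] [ 596.4 -171. ]
scene orange 24 c [ 598.3 -171.    27.1] rms 1.39 z 162.2
t 12.13 pos [471.2 -49.5 166.1] yaw_y 45.30 z [ 0.0043 -0.0051 -1.    ] gap 0.0313 ff 79.9 F [-0.4 -0.2 -3.7] j [-0.26  0.22 -0.46  0.88 -0.    0.52]
u [ 0.71075432 -0.70342061] w [0.70342061 0.71075432]
t 12.28 pos [471.2 -49.5 166. ] yaw_y 45.29 z [ 0.0042 -0.0051 -1.    ] gap 0.0316 ff 79.9 F [ 1.4  0.4 -2. ] j [-0.26  0.22 -0.46  0.88 -0.    0.52]
slope rear+, lat(+y tool), z0: [-2.000000e-04 -3.000000e-03  2.155169e+02] => ring z 179.5
```

>>> carry_out:
  deltas:
    - [-0.3,-0.5,-2,0,0,0,-1]
    - [0,0,-2,0,0,0,-1]
    - [0,0,-2,0,0,0,-1]
    - [0,0,-2,0,0,0,-1]
    - [0,0,0,0,0,0,-1]

```text
t: 12.7
tool_pos: [0.4705, -0.0499, 0.1574]
ee_rot: [0.002, 0.38, 0.925, -0.002]
wrist_force: [0.6, -0.4, -2.5]
finger_gap: 0.0317
finger_force: 79.9
```

```bash
python3 look2.py e .1715; python3 -c "
from h import *
s=monitor.state(); print(s['wrist_force'],s['ft_torque'])"
```

```text
t 12.70 pos [470.5 -49.9 157.4] yaw_y 45.30 z [ 0.0033 -0.0048 -1.    ] gap 0.0317 ff 79.9 F [ 0.6 -0.4 -2.5] j [-0.26  0.23 -0.47  0.86 -0.    0.52]
top ring 73 [ 595.3 -175.6   25.5] fixr [ 596.6 -177.4] rms 3.67 secs [ 6 13 11 11  7  4  7 10  4  0  0  0] shaft top 45 [ 594.9 -174.9] [29. 38.]
scene ring 52 [ 594.8 -167.    25.8] fixr [ 598.  -167.2] rms 6.09 secs [ 0  0  0  4  9  9 14 10  6  0  0  0] shaft top 46 [ 596.4 -168. ] [39. 39.]
t 12.85 pos [470.8 -50.  157.9] yaw_y 45.30 z [ 0.004 -0.005 -1.   ] gap 0.0316 ff 79.9 F [ 0.1  0.3 -2.3] j [-0.26  0.23 -0.47  0.86 -0.    0.52]
slope rear+, lat(+y tool), z0: [-5.000000e-04 -5.000000e-04  2.074521e+02] => ring z 171.5
[ 0.14434234  0.28664491 -2.31770919] [ 0.11317126  0.08568278 -0.03548433]
```

No contact so far: the force is just the pliers' weight, and the ring is on the land at 171.5 mm. I'll feel for the clearance sideways with small steps to check the centring.

>>> carry_out:
  deltas:
    - [0.7,0.7,0,0,0,0,-1]
    - [0,0,0,0,0,0,-1]

```text
t: 13.02
tool_pos: [0.4718, -0.0492, 0.1581]
ee_rot: [0.003, 0.38, 0.925, -0.001]
wrist_force: [-0.4, -0.3, -3.0]
finger_gap: 0.0316
finger_force: 79.9
```

>>> carry_out:
  deltas:
    - [0.35,0.35,0,0,0,0,-1]
    - [0,0,0,0,0,0,-1]
    - [0,0,0,0,0,0,-1]

```text
t: 13.27
tool_pos: [0.4719, -0.0489, 0.158]
ee_rot: [0.003, 0.38, 0.925, -0.002]
wrist_force: [-0.1, 0.3, -2.0]
finger_gap: 0.0319
finger_force: 79.9
```

>>> carry_out:
  deltas:
    - [-0.7,-0.7,0,0,0,0,-1]
    - [-0.7,-0.7,0,0,0,0,-1]
    - [0,0,0,0,0,0,-1]

```text
t: 13.52
tool_pos: [0.4703, -0.0504, 0.158]
ee_rot: [0.003, 0.38, 0.925, -0.002]
wrist_force: [0.1, -0.3, -2.2]
finger_gap: 0.0318
finger_force: 79.9
```

>>> carry_out:
  deltas:
    - [-0.35,-0.35,0,0,0,0,-1]
    - [-0.35,-0.35,0,0,0,0,-1]
    - [0,0,0,0,0,0,-1]
    - [0,0,0,0,0,0,-1]

```text
t: 13.85
tool_pos: [0.4698, -0.051, 0.158]
ee_rot: [0.003, 0.38, 0.925, -0.002]
wrist_force: [-1.1, 0.9, -2.7]
finger_gap: 0.0312
finger_force: 79.9
```

Clear ±1.5 mm sideways. Now the same along the pliers.

>>> carry_out:
  deltas:
    - [1.05,1.05,0,0,0,0,-1]
    - [0.7,-0.7,0,0,0,0,-1]
    - [0,0,0,0,0,0,-1]

```text
t: 14.1
tool_pos: [0.4718, -0.0507, 0.158]
ee_rot: [0.003, 0.38, 0.925, -0.002]
wrist_force: [-0.5, 0.7, -2.7]
finger_gap: 0.0319
finger_force: 79.9
```

>>> carry_out:
  deltas:
    - [0.35,-0.35,0,0,0,0,-1]
    - [0,0,0,0,0,0,-1]
    - [0,0,0,0,0,0,-1]

```text
t: 14.35
tool_pos: [0.4719, -0.051, 0.158]
ee_rot: [0.003, 0.38, 0.925, -0.002]
wrist_force: [0.1, 0.2, -2.8]
finger_gap: 0.0318
finger_force: 79.9
```

>>> carry_out:
  deltas:
    - [-0.7,0.7,0,0,0,0,-1]
    - [-0.7,0.7,0,0,0,0,-1]
    - [0,0,0,0,0,0,-1]

```text
t: 14.6
tool_pos: [0.4702, -0.0495, 0.158]
ee_rot: [0.003, 0.38, 0.925, -0.002]
wrist_force: [0.2, -0.6, -2.4]
finger_gap: 0.0316
finger_force: 79.9
```

>>> carry_out:
  deltas:
    - [-0.35,0.35,0,0,0,0,-1]
    - [-0.35,0.35,0,0,0,0,-1]
    - [0,0,0,0,0,0,-1]
    - [0,0,0,0,0,0,-1]

```text
t: 14.93
tool_pos: [0.4698, -0.0489, 0.158]
ee_rot: [0.003, 0.38, 0.925, -0.002]
wrist_force: [-0.1, -0.0, -2.1]
finger_gap: 0.0316
finger_force: 79.9
```

Clear ±1.5 mm that way too, so it is centred. Lowering towards the groove and then feeling lightly for the bearing face to fix the height.

>>> carry_out:
  deltas:
    - [1.05,-1.05,0,0,0,0,-1]
    - [0,0,-2,0,0,0,-1]
    - [0,0,-2,0,0,0,-1]
    - [0,0,0,0,0,0,-1]
    - [0,0,0,0,0,0,-1]

```text
t: 15.35
tool_pos: [0.4707, -0.05, 0.1538]
ee_rot: [0.003, 0.38, 0.925, -0.002]
wrist_force: [-0.6, -0.7, -2.5]
finger_gap: 0.032
finger_force: 79.9
```

>>> carry_out:
  deltas:
    - [0,0,-0.5,0,0,0,-1]
    - [0,0,0,0,0,0,-1]
    - [0,0,0,0,0,0,-1]

```text
t: 15.6
tool_pos: [0.4709, -0.05, 0.1535]
ee_rot: [0.003, 0.38, 0.925, -0.002]
wrist_force: [-0.8, -0.3, -3.2]
finger_gap: 0.0318
finger_force: 79.9
```

>>> carry_out:
  deltas:
    - [0,0,-0.5,0,0,0,-1]
    - [0,0,0,0,0,0,-1]
    - [0,0,0,0,0,0,-1]

```text
t: 15.85
tool_pos: [0.4709, -0.05, 0.1531]
ee_rot: [0.003, 0.38, 0.925, -0.002]
wrist_force: [-1.2, 0.2, -2.1]
finger_gap: 0.0313
finger_force: 80.1
```

>>> carry_out:
  deltas:
    - [0,0,-0.4,0,0,0,-1]
    - [0,0,0,0,0,0,-1]
    - [0,0,0,0,0,0,-1]

```text
t: 16.1
tool_pos: [0.4709, -0.0499, 0.1527]
ee_rot: [0.003, 0.38, 0.925, -0.002]
wrist_force: [0.1, 0.9, -1.9]
finger_gap: 0.0319
finger_force: 80.1
```

```bash
python3 -c "
from h import *
f=[]
for i in range(8):
    eyes.grab_frame('wrist'); s=monitor.state(); f.append([*s['wrist_force'],s['tool_pos'][2]*1e3,*s['ft_torque']*10])
print(np.round(np.mean(f,0),2),np.round(np.std(f,0),2))"; python3 look2.py e .167 | tail -1
```

```text
[ -0.68   0.43  -0.93 152.64   0.51   0.39   0.26] [0.51 0.51 0.36 0.02 0.15 0.35 0.39]
slope rear+, lat(+y tool), z0: [-5.100000e-03  7.000000e-04  2.019827e+02] => ring z 166.9
```

Light contact with the bearing: about 1.5 N, with the nose just starting to lift. Raising 1.1 mm to the middle of the groove and checking that the force and tilt return to the free values.

>>> carry_out:
  deltas:
    - [0,0,1.1,0,0,0,-1]
    - [0,0,0,0,0,0,-1]
    - [0,0,0,0,0,0,-1]

```text
t: 16.9
tool_pos: [0.4708, -0.05, 0.1536]
ee_rot: [0.003, 0.38, 0.925, -0.002]
wrist_force: [-0.2, -0.2, -2.2]
finger_gap: 0.032
finger_force: 79.8
```

```bash
cat > chk.py <<'E'
from h import *
f=[];G=[]
for i in range(8):
    s=monitor.state(); q=s["ee_rot"]; M=Ro.from_quat([q[1],q[2],q[3],q[0]]).as_matrix(); C=cal("wrist"); p,d=eyes.grab_frame("wrist")
    f.append([*s['wrist_force'],s['tool_pos'][2]*1e3,*s['ft_torque']*10]); P=cloud("w",d,C); Q=(P-s["tool_pos"])@M*1e3
    h=cv2.cvtColor(p,cv2.COLOR_BGR2HSV); red=((h[...,0]<6)|(h[...,0]>174))&(h[...,1]>170)&(abs(Q[...,1])<30)&(Q[...,2]>-60)&(Q[...,2]<-40)
    X=[]
    for x in range(0,62,4):
        for sg in(-1,1):
            m=red&(abs(Q[...,0]-x)<2)&(abs(sg*Q[...,1]-9.5)<2.5)
            if m.sum()>8: X.append([x,sg*9.5,np.percentile(P[m][:,2],70)*1e3])
    X=np.array(X); g=np.linalg.lstsq(np.c_[X[:,:2],np.ones(len(X))],X[:,2],rcond=None)[0]; G.append([*g,g[2]-36-g[0]*176.6])
print("F,z,T*10",np.round(np.mean(f,0),2)); print("slopes,z0,ringz",np.round(np.mean(G,0),4),np.round(np.std(G,0),4)); tool()
E
python3 chk.py
```

```text
F,z,T*10 [ 1.2000e-01 -9.0000e-02 -2.4200e+00  1.5362e+02  8.4000e-01  7.4000e-01
 -1.4000e-01]
slopes,z0,ringz [ 2.000000e-04 -2.500000e-03  2.030731e+02  1.670341e+02] [0.0005 0.0014 0.0256 0.1046]
t 17.30 pos [470.8 -50.  153.7] yaw_y 45.30 z [ 0.0041 -0.005  -1.    ] gap 0.0316 ff 79.8 F [-1.3 -1.1 -2. ] j [-0.26  0.23 -0.48  0.85 -0.    0.52]
```

Force is back to free (−2.4 N), level to 0.2°, and the ring's computed height is 167.0 mm. One last picture to check all round.

```bash
python3 - <<'E'
from h import *
c=[]
for n,v,u,k in(("top",165,292,24),("scene",182,203,24)):
    p,d=eyes.grab_frame(n); c.append(cv2.resize(p[v-k:v+k,u-k:u+k],(400,400),interpolation=cv2.INTER_CUBIC))
cv2.imwrite("pics/x8.png",np.hstack(c)); tool()
E
```

```text
t 17.40 pos [470.8 -50.  153.7] yaw_y 45.30 z [ 0.0041 -0.005  -1.    ] gap 0.0317 ff 79.8 F [-0.2  0.6 -2.7] j [-0.26  0.23 -0.48  0.85 -0.    0.52]
```

View pics/x8.png

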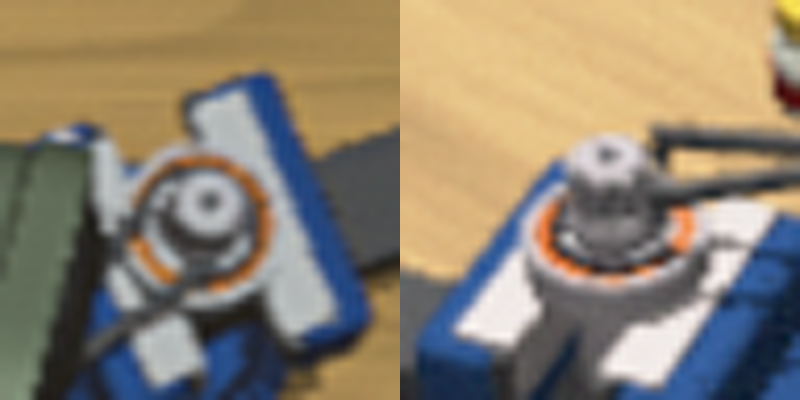

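The top and scene crops show the ring lying evenly around the shaft foot, dark inside the orange seal, with the jaws entering from the lower left (top) and the right (scene). The image fits leave about 1.5 mm of doubt along the pliers' axis. I'll rise onto the land and feel a little further each way to settle it.

>>> carry_out:
  deltas:
    - [0,0,2.2,0,0,0,-1]
    - [0,0,2.2,0,0,0,-1]
    - [0.8,-0.8,0,0,0,0,-1]
    - [0.6,-0.6,0,0,0,0,-1]
    - [0,0,0,0,0,0,-1]

```text
t: 17.82
tool_pos: [0.4725, -0.0516, 0.1582]
ee_rot: [0.003, 0.38, 0.925, -0.002]
wrist_force: [0.3, -0.2, -2.1]
finger_gap: 0.0318
finger_force: 79.8
```

>>> carry_out:
  deltas:
    - [0.2,-0.2,0,0,0,0,-1]
    - [0,0,0,0,0,0,-1]
    - [0,0,0,0,0,0,-1]

```text
t: 18.07
tool_pos: [0.4724, -0.0516, 0.158]
ee_rot: [0.003, 0.38, 0.925, -0.002]
wrist_force: [-0.0, 0.7, -2.7]
finger_gap: 0.0313
finger_force: 79.8
```

```bash
cat > ff.py <<'E'
from h import *
f=[]
for i in range(5): eyes.grab_frame('wrist'); s=monitor.state(); f.append([*s['wrist_force'],*s['tool_pos']*1e3])
f=np.mean(f,0); print(np.round(f,2),"Fu %.2f Fw %.2f"%((f[0]-f[1])*.707,(f[0]+f[1])*.707),"t",s["t"])
E
python3 ff.py
```

```text
[-7.0000e-02  1.0000e-02 -2.8400e+00  4.7241e+02 -5.1550e+01  1.5806e+02] Fu -0.06 Fw -0.05 t 18.3167
```

>>> carry_out:
  deltas:
    - [-1.2,1.2,0,0,0,0,-1]
    - [-1.2,1.2,0,0,0,0,-1]
    - [-0.5,0.5,0,0,0,0,-1]
    - [-0.3,0.3,0,0,0,0,-1]
    - [0,0,0,0,0,0,-1]

```text
t: 18.73
tool_pos: [0.4694, -0.0485, 0.1582]
ee_rot: [0.003, 0.38, 0.925, -0.002]
wrist_force: [1.0, -0.6, -2.2]
finger_gap: 0.0314
finger_force: 79.7
```

```bash
python3 ff.py
```

```text
[  0.61  -0.94  -3.03 469.39 -48.49 158.15] Fu 1.10 Fw -0.23 t 18.9833
```

Light contact only at −2.1 mm. That puts the ring's far inner edge 20.6 mm from the axis at nominal, as specified for a centred ring. Going back to nominal and down to the groove.

>>> carry_out:
  deltas:
    - [0.8,-0.8,0,0,0,0,-1]
    - [0.8,-0.8,0,0,0,0,-1]
    - [0,0,-2.2,0,0,0,-1]
    - [0,0,-2.2,0,0,0,-1]
    - [0,0,0,0,0,0,-1]

```text
t: 19.4
tool_pos: [0.4706, -0.0499, 0.1532]
ee_rot: [0.003, 0.38, 0.925, -0.002]
wrist_force: [-0.2, -1.1, -2.0]
finger_gap: 0.0321
finger_force: 80.0
```

>>> carry_out:
  deltas:
    - [0,0,0,0,0,0,-1]
    - [0,0,0,0,0,0,-1]
    - [0,0,0,0,0,0,-1]
    - [0,0,0,0,0,0,-1]

```text
t: 19.73
tool_pos: [0.4708, -0.0499, 0.1537]
ee_rot: [0.003, 0.38, 0.925, -0.002]
wrist_force: [0.4, -0.6, -2.7]
finger_gap: 0.0318
finger_force: 79.9
```

```bash
python3 chk.py
```

```text
F,z,T*10 [-6.0000e-02 -2.8000e-01 -2.4600e+00  1.5371e+02  8.8000e-01  1.0700e+00
  5.0000e-02]
slopes,z0,ringz [ 5.000000e-04 -1.300000e-03  2.031695e+02  1.670740e+02] [0.0007 0.0012 0.0242 0.1406]
t 20.13 pos [470.9 -50.  153.7] yaw_y 45.30 z [ 0.0042 -0.0051 -1.    ] gap 0.0315 ff 79.8 F [ 0.4 -0.1 -2. ] j [-0.26  0.23 -0.48  0.85 -0.    0.52]
```

Ring at 167.1 mm, level, no contact force, handles fully squeezed and the arm steady. Handing in.

```bash
python3 -c "
from rig import bot; print(bot.close_job())"
```

```text
the job is handed in; nothing more can be done
None
```

The spread ring is held level and centred on the shaft, in line with the groove at 167 mm and not touching the bearing, with the pliers still squeezed to the limit in the gripper; my first grip slipped off a handle and shifted the pliers on the packer before the second held, and the job was handed in at about 20 s.

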